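# Level the meter table and load it for a check

### The job

Get the levelling table ready for the meter check: first bring the supply fader right down to the robot end of its track, next slide the transport lock fully over to the released end, then turn the two foot knobs until the tabletop sits level. With the table level, set every meter module that is out on the bench upright, dial up, flat on the floor of a tray bay of its own, and only when all are in, slide the supply fader back up level with the white set pointer without shifting the pointer. Leave the other things on the bench where they are.

Things in the scene. Friction and masses are not known exactly. Their poses are not given: they have to be found in the camera images.
- table_center (a point): Mid tray floor of an aluminium tabletop, 160 (x) x 262 (y) x 10, tilting on a central ball, floor 62 above the bench. Axes of the tabletop: x to the back, y to the left end, z square to it. Two spirit vials on its back strip (bubble goes to the high end, mid-vial when level): one along y, one along x. Fixed base plate, 12 thick, spans x -170..100, y -153..197.
- bay0 (a point): Centre of the floor of tray bay 0 (of four in a row along y, pitch 56, bay 0 at the right end). A bay is 64 (x) by 53 (y) inside, with walls 6 high and 3 thick. Axes as table_center.
- bay1 (a point): Centre of the floor of tray bay 1 (of four in a row along y, pitch 56, bay 0 at the right end). A bay is 64 (x) by 53 (y) inside, with walls 6 high and 3 thick. Axes as table_center.
- bay2 (a point): Centre of the floor of tray bay 2 (of four in a row along y, pitch 56, bay 0 at the right end). A bay is 64 (x) by 53 (y) inside, with walls 6 high and 3 thick. Axes as table_center.
- bay3 (a point): Centre of the floor of tray bay 3 (of four in a row along y, pitch 56, bay 0 at the right end). A bay is 64 (x) by 53 (y) inside, with walls 6 high and 3 thick. Axes as table_center.
- knob_side_grip (a point): Side foot knob: black wing knob 165 left (+y) of the table middle on an upright foot screw. Point on its turning axis at the height to grip, about 121 above the bench. Its wing is a bar 42 long (point x), 14 wide (point y), 34 high, its top 10 above this point; a 44 disc 8 thick lies below.
- knob_side (a joint): Turn of the side foot knob, rad, grows clockwise seen from above, 0 to 8.4; the level position is not at the ends. Clockwise raises the left (+y) end of the table; 1 rad of knob tilts the table 0.016 rad.
- knob_front_grip (a point): Front foot knob: the same kind of black wing knob, 125 in front (-x) of the table middle. Point and axes as for the side knob.
- knob_front (a joint): Turn of the front foot knob, rad, grows clockwise seen from above, 0 to 8.4. Clockwise raises the front (-x) edge of the table; 1 rad of knob tilts the table 0.016 rad.
- lock_top (a point): Top centre of the transport lock's black grip, 28 (x) x 20 (y) x 40 high, on an aluminium track on the base plate in front of the table, right of the front knob; its steel plate reaches back over a lug of the table. Top about 85 above the bench. Site x to the back, y to the left; the grip slides along y.
- lock (a joint): Transport lock, m: 0 locked (grip at the left end of its track, plate over the lug), grows to the right (-y), away from the front knob; 0.050 is the end stop, released.
- fader_top (a point): Top centre of the supply's black fader grip on the blue console (200 long, 50 high) at the left of the bench; top about 105 above the bench. Site y points along the track towards raised (away from the robot); the grip is 20 along it, 28 across, 40 high, and travels 100 in all.
- fader (a joint): Fader position along its track, m: 0 is the end nearest the robot, 0.100 the far end.
- pointer_mark (a point): Tip of the small white set pointer (6 x 20 x 6) that sits beside the fader track, 24 to its left, on the console top: it marks the wanted fader setting; not to be moved. Site x points along the track, away from the robot.
- meter0: Meter module: black block 48 (x) x 38 (y) x 36 high with a white dial on top; origin at the centre of its underside. Two to four of these are out on the bench, all alike; absent ones read None.
- meter1: Meter module: black block 48 (x) x 38 (y) x 36 high with a white dial on top; origin at the centre of its underside. Two to four of these are out on the bench, all alike; absent ones read None.
- meter2: Meter module: black block 48 (x) x 38 (y) x 36 high with a white dial on top; origin at the centre of its underside. Two to four of these are out on the bench, all alike; absent ones read None.
- meter3: Meter module: black block 48 (x) x 38 (y) x 36 high with a white dial on top; origin at the centre of its underside. Two to four of these are out on the bench, all alike; absent ones read None.
- multimeter: red handheld multimeter lying flat, 170 x 85 x 40; bystander. Origin at the underside.
- transformer: iron-cored transformer block with a yellow winding, 60 x 50 x 45; bystander. Origin at the underside.
- capacitor: plain aluminium can capacitor, 36 across, 55 tall, standing; bystander. Origin at the underside.
- relay: clear-cased relay, 40 x 30 x 50 tall; bystander. Origin at the underside.
- driver: screwdriver lying along its own x axis on the bench; bystander

How it is judged:
By the outcome, as a careful person would: the job done as asked, in the order asked, and still so for the second after the job is handed in, with the robot touching nothing.
Of meter0, meter1, meter2, meter3 only 2 to 4 are there at a start; the rules pass over those that are not, and their reading is None.
At some moment in a run one of meter0, meter1, meter2, meter3 may be knocked a few centimetres aside while the robot is not near it.
Once in a run the grip may slacken for a moment while it holds something.
It also fails if it takes over 210 s, if anything falls off the work surface, if the arm or the gripper's body presses on something with over 40 N, if the wrist force passes 120 N, or if a joint passes its speed limit or range.

### The arm

A 7-joint arm with a two-finger parallel gripper is mounted at the origin on the work surface. World frame = base frame: x ahead of the robot, y to its left, z up, the work surface at z = 0. Lengths are in m, angles in rad, forces in N, time in s.
With the tool pointing down it reaches from about 0.4 to 0.85 m from the base axis. Payload 10.4 kg.
Tool frame: the origin (TCP) lies at the centre of the arm's flange, where the gripper is bolted on; the fingertips stand 182 mm ahead of it and the grasp point (between the pads) lies 164 mm ahead of it; z points along the fingers, y is the line along which they close (so a half turn about z gives the same grasp; the last joint's range is limited). The gripper opens to 87 mm and grips with 3 to 60 N. Pads are 19 mm wide; open, the fingers measure 117 mm over their backs; the gripper's body (75 mm by 190 mm) begins 51 mm behind the grasp point.
Start: joints at [1.237, 0.332, -0.065, 1.46, 0.022, 1.35, -0.088], TCP at [0.191, -0.595, 0.405] pointing down, gripper open.
Joint ranges: [-2.6, 2.6], [-0.5, 2.12], [-1.47, 1.34], [0.16, 2.42], [-1.27, 4.41], [0.06, 2.06], [-2.6, 2.6]. Speed limits (rad/s): [2.22, 2.22, 2.79, 2.79, 3.14, 3.14, 3.14].

### API

Orientations are given as a 3x3 rotation matrix whose columns are the frame's x, y, z axes.
In Python, from bench import monitor, optics, order gives the robot as it stands.
- The arm moves only by the tool apply_moves, never from a script. Its argument "series" is a list of rows, each an object with "grip": the opening, from 0 (shut) to 1 (fully open); "delta_pos": the shift along the tool's x, y, z in mm, a list of three; "rot": the turn, a rotation vector about the tool's x, y, z in rad, a list of three. In form: [{"grip": grip, "delta_pos": [tx, ty, tz], "rot": [ax, ay, az]}, ...]. A call has 1 to 8 rows; each row is the pose to reach, as a shift and turn from the pose commanded when the call began, along the tool's axes at that moment; what a row does not reach only later rows make up. A row lasts 1/12 s, in which the tool goes at most 41.7 mm and 7.16 degrees, less where a joint would pass 70% of its speed; a pose out of reach is approached as far as the arm can. A call with a gripper value outside its range is refused whole. The fingers move at their own pace and stop on an object; the grip force is fixed at half the most. Time passes only in rows, so rows that repeat a pose let the fingers close. It gives the time, the measured TCP pose, the force, the opening and the grip force at its end, in the units of the state.
- monitor.state(): the state, without advancing time (a new reading comes with each control period).
- optics.capture(name): name is "scene" or "top" or "wrist"; returns the picture (420x560x3 uint8, red, green, blue); there is no depth.
- optics.calibration(name): a dict with "vfov" (degrees; the focal length in pixels is half the picture's height over the tangent of half this angle, whatever the lens; pixels are square), "cx", "cy" (the principal point, pixels), "R" (3x3) and "t" (3): a world point X has camera coordinates R X + t; the wrist camera has in their place "tool_from_camera" (4x4, takes a point from camera to tool coordinates, whose origin is the TCP and whose axes are the flange's). Camera axes: x right, y down, z forward; pixel columns grow to the right and rows downward; lengths in m; the calibration is good to about 2 mm. A picture is of the moment at which its call begins: read the wrist's pose just before it. calibration takes no time and is no camera call.
- order.finish_job(): hands the job in; it is judged then, once.
The state is a dict: "time": time; "joint_pos": joint angles; "joint_vel": joint speeds; "effort": joint torques, N m; "position": TCP position; "eef_rot": TCP orientation; "force": force on the tool from outside, world axes, zero at the start; "moment": the same for the moment, N m; "opening": finger opening in m; "grasp_force": force on a finger pad.
Only numpy, scipy, OpenCV 4.12 (cv2) and the standard library are available. Lean on these libraries where they do the work, as an engineer would, in place of code of your own. Each camera call takes 0.05 s, during which the arm holds its last target. There are 200 camera calls.

## Working session

There is one attempt and no reset: what is moved stays moved. The work goes in short steps, Python scripts to look and compute and a tool call to move; the robot and the scene stay as the last step left them, time stands still between calls to the robot, and variables do not carry over. Pictures are saved under pics/ and viewed, at most 14 in all, crops included, and the job is handed in when it is done.

Besides the shell and the picture viewer there is one more tool, called after ">>>" as name(argument=value, ...), one argument or row to a line, values as JSON. apply_moves: Moves the arm, as the interface text tells. Its arguments: {"type":"object","properties":{"series":{"type":"array","items":{"type":"object","properties":{"grip":{"type":"number"},"delta_pos":{"type":"array","items":{"type":"number"}},"rot":{"type":"array","items":{"type":"number"}}}}}},"required":["series"]}

```bash
ls; mkdir -p pics
cat > h.py <<'E'
import numpy as np, cv2
from bench import monitor, optics, order
def cal(name, st=None):
    c=optics.calibration(name); f=210/np.tan(np.radians(c["vfov"])/2)
    if "R" in c: R=np.array(c["R"]);t=np.array(c["t"])
    else:
        st=st or monitor.state(); T=np.eye(4);T[:3,:3]=np.array(st["eef_rot"]);T[:3,3]=st["position"]
        W=np.linalg.inv(T@np.array(c["tool_from_camera"])); R=W[:3,:3];t=W[:3,3]
    return f,c["cx"],c["cy"],R,t
def ray(k,u,v):
    f,cx,cy,R,t=k; d=R.T@np.array([(u-cx)/f,(v-cy)/f,1]); return -R.T@t,d
def onz(k,u,v,z):
    o,d=ray(k,u,v); return o+d*(z-o[2])/d[2]
def proj(k,X):
    f,cx,cy,R,t=k; p=R@np.array(X)+t; return np.array([f*p[0]/p[2]+cx,f*p[1]/p[2]+cy])
def shot(name,fn=None):
    st=monitor.state(); k=cal(name,st); im=np.array(optics.capture(name))[:,:,::-1].copy()
    if fn: cv2.imwrite("pics/"+fn,im)
    return im,k
def tri(k1,p1,k2,p2):
    o1,d1=ray(k1,*p1);o2,d2=ray(k2,*p2)
    A=np.stack([d1,-d2],1); s=np.linalg.lstsq(A,o2-o1,rcond=None)[0]
    a=o1+d1*s[0];b=o2+d2*s[1]; return (a+b)/2,np.linalg.norm(a-b)
E
python3 - <<'E'
from h import *
np.set_printoptions(precision=4,suppress=True)
for n in("scene","top"):
    im,k=shot(n,n+"0.png"); print(n,k[0],k[1],k[2],-k[3].T@k[4],k[3]); cv2.imwrite(f"pics/{n}0b.png",cv2.resize(im,(800,600)))
print(optics.calibration("wrist")); print(monitor.state())
E
```

```text
pics
scene 478.4288059544568 277.50082855994486 206.74219132881944 [ 1.2725 -0.1867  1.0654] [[ 0.1657  0.9861 -0.0131]
 [ 0.7777 -0.1388 -0.6131]
 [-0.6064  0.0914 -0.7899]]
top 408.1929887987559 280.98309896198685 207.5765212909069 [ 0.3502 -0.0435  1.0977] [[-0.0067 -0.9997  0.0225]
 [-0.9866  0.0029 -0.163 ]
 [ 0.1629 -0.0233 -0.9864]]
{'vfov': 64.11248266882224, 'cx': 284.4795399008952, 'cy': 211.95472316979377, 'tool_from_camera': array([[ 0.0001, -0.9547, -0.2977,  0.0812],
       [ 1.    , -0.0005,  0.0018, -0.0005],
       [-0.0019, -0.2977,  0.9547,  0.0212],
       [ 0.    ,  0.    ,  0.    ,  1.    ]])}
{'time': 0.1, 'joint_pos': array([ 1.2374,  0.3328, -0.0647,  1.4609,  0.0216,  1.3499, -0.0885]), 'joint_vel': array([ 0.0015, -0.0007, -0.002 , -0.0018,  0.    , -0.0004,  0.0009]), 'effort': array([  0.0025, -62.4546,   0.0254, -39.0721,  -0.0614,   0.0367,
         0.0001]), 'position': array([ 0.1911, -0.5949,  0.404 ]), 'eef_rot': array([[ 0.9521,  0.3058, -0.0005],
       [ 0.3058, -0.9521,  0.0012],
       [-0.0001, -0.0013, -1.    ]]), 'force': array([0.7983, 0.737 , 0.2628]), 'moment': array([0.0008, 0.0127, 0.0482]), 'grasp_force': 0.0, 'opening': 0.08681186668832017}
```

View pics/top0b.png

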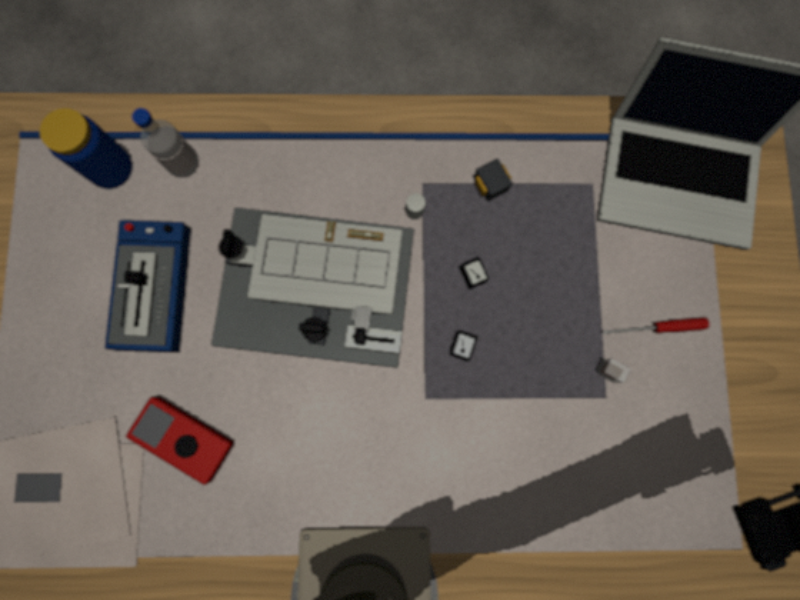

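View pics/scene0b.png

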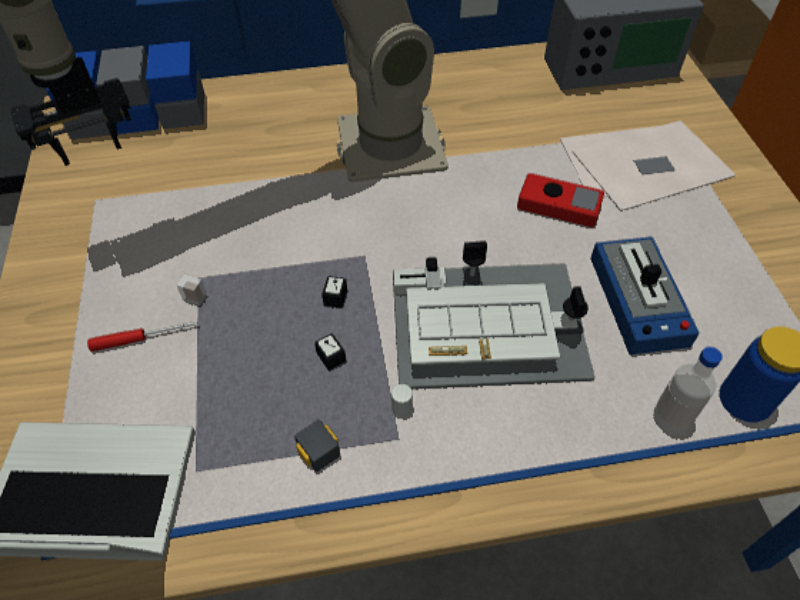

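The top view shows two meters on the dark mat at about (474,272) and (463,346). The fader grip is at (137,278), the front knob at (315,328), the side knob at (232,243) and the lock grip at (360,335). The scene view confirms two upright meters. Next I'll measure these.

```bash
cat >> h.py <<'E'
np.set_printoptions(precision=4,suppress=True)
def big(im,box,fn,W=800,H=600):
    x0,y0,x1,y1=box; c=im[y0:y1,x0:x1]; s=min(W/(x1-x0),H/(y1-y0)); cv2.imwrite("pics/"+fn,cv2.resize(c,None,fx=s,fy=s,interpolation=cv2.INTER_CUBIC)); print("scale",s)
E
python3 - <<'E'
from h import *
k=cal("top");k2=cal("scene");s=0.7
pl=[(235,208),(413,225),(397,366),(212,346)]
W=np.array([onz(k,u*s,v*s,.012)[:2] for u,v in pl]); L=np.array([(.1,.197),(.1,-.153),(-.17,-.153),(-.17,.197)])
M,_=cv2.estimateAffinePartial2D(L,W); print(W,M,np.degrees(np.arctan2(M[1,0],M[0,0])),np.hypot(M[1,0],M[0,0]))
con=[(120,221),(188,222),(180,350),(107,348)]
print("console",[onz(k,u*s,v*s,.05)[:2] for u,v in con])
print("fader tri",tri(k,(137*s,278*s),k2,(650*s,268*s)))
print("meter",[onz(k,u*s,v*s,.036) for u,v in [(474,272),(463,346)]],[onz(k2,u*s,v*s,.036) for u,v in [(329,346),(335,287)]])
a=shot("top")[0]; b=shot("scene")[0]
L=cv2.copyMakeBorder
A=cv2.resize(a[140:260,65:295],(800,417),interpolation=cv2.INTER_CUBIC)
cv2.imwrite("pics/zt.png",A)
cv2.imwrite("pics/zs.png",cv2.resize(b[150:280,265:505],(800,433),interpolation=cv2.INTER_CUBIC))
E
```

```text
[[ 0.703   0.2499]
 [ 0.6692 -0.0924]
 [ 0.3992 -0.06  ]
 [ 0.4379  0.2816]] [[ 0.9822  0.1092  0.5843]
 [-0.1092  0.9822  0.0694]] -6.343031771116496 0.9882841942827102
console [array([0.6657, 0.449 ]), array([0.6638, 0.3247]), array([0.428 , 0.3265]), array([0.4322, 0.4552])]
fader tri (array([0.5495, 0.3921, 0.0983]), np.float64(0.0039935038282423035))
meter [array([ 0.5715, -0.2042,  0.036 ]), array([ 0.4337, -0.1803,  0.036 ])] [array([ 0.575 , -0.2067,  0.036 ]), array([ 0.4413, -0.1808,  0.036 ])]
```

View pics/zt.png

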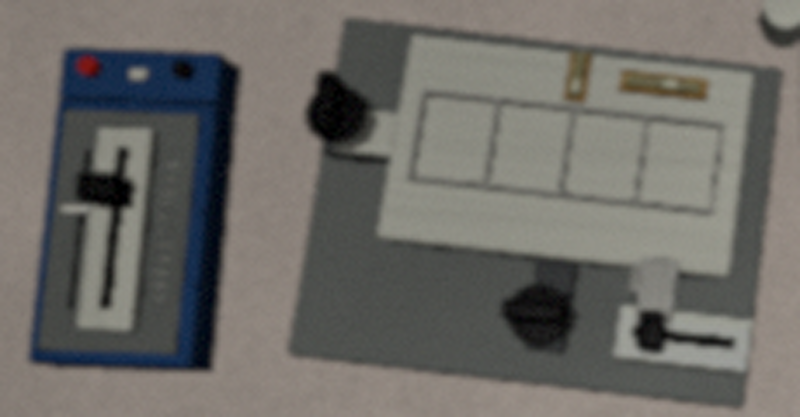

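View pics/zs.png

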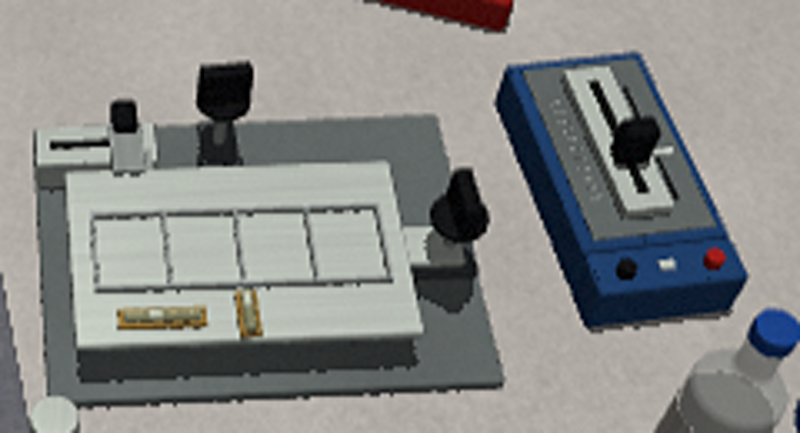

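The zoomed views show the fader grip slightly beyond the pointer, and the table yawed about -6°. Both tables of vials are visible. Now I'll add a move calculator and fly over the fader.

```bash
cat >> h.py <<'E'
from scipy.spatial.transform import Rotation as Ro
def go(g,yaw,st=None):
    "delta_pos mm / rot to put the grasp point at g, tool down, tool x at yaw deg"
    st=st or monitor.state(); R0=np.array(st["eef_rot"]); c,s=np.cos(np.radians(yaw)),np.sin(np.radians(yaw))
    R1=np.array([[c,s,0],[s,-c,0],[0,0,-1.]]); t1=np.array(g)-R1[:,2]*0.164
    print("go",g,yaw,"d",np.round(R0.T@(t1-st["position"])*1000,1).tolist(),"rot",np.round(Ro.from_matrix(R0.T@R1).as_rotvec(),3).tolist())
def stat():
    s=monitor.state(); R=np.array(s["eef_rot"]); print("t",round(s["time"],2),"grasp",np.array(s["position"])+R[:,2]*.164,"yaw",round(np.degrees(np.arctan2(R[1,0],R[0,0])),2),"open",round(s["opening"],4),"F",s["force"],"gf",s["grasp_force"],"j7",s["joint_pos"][6])
E
python3 - <<'E'
from h import *
go([.45,0,.25],0);go([.50,.385,.25],-1)
E
```

```text
go [0.45, 0, 0.25] 0 d [428.4, -487.3, -9.3] rot [-0.001, 0.0, 0.311]
go [0.5, 0.385, 0.25] -1 d [593.8, -838.6, -9.0] rot [-0.001, 0.0, 0.328]
```

>>> apply_moves(
  series=[
    {"grip": 1,"delta_pos": [220,-250,-5],"rot": [0,0,0.311]},
    {"grip": 1,"delta_pos": [220,-250,-5],"rot": [0,0,0.311]},
    {"grip": 1,"delta_pos": [220,-250,-5],"rot": [0,0,0.311]},
    {"grip": 1,"delta_pos": [220,-250,-5],"rot": [0,0,0.311]},
    {"grip": 1,"delta_pos": [220,-250,-5],"rot": [0,0,0.311]},
    {"grip": 1,"delta_pos": [220,-250,-5],"rot": [0,0,0.311]},
    {"grip": 1,"delta_pos": [220,-250,-5],"rot": [0,0,0.311]},
    {"grip": 1,"delta_pos": [220,-250,-5],"rot": [0,0,0.311]},
  ],
)

```text
time: 0.87
position: [0.3245, -0.2876, 0.4098]
eef_rot: [[1.0, -0.0, 0.0], [-0.0, -1.0, -0.001], [0.0, 0.001, -1.0]]
force: [1.9, 0.3, 0.4]
opening: 0.0873
grasp_force: 0.0
```

>>> apply_moves(
  series=[
    {"grip": 1,"delta_pos": [120,-310,0],"rot": [0,0,0]},
    {"grip": 1,"delta_pos": [120,-310,0],"rot": [0,0,0]},
    {"grip": 1,"delta_pos": [120,-310,0],"rot": [0,0,0]},
    {"grip": 1,"delta_pos": [120,-310,0],"rot": [0,0,0]},
    {"grip": 1,"delta_pos": [120,-310,0],"rot": [0,0,0]},
    {"grip": 1,"delta_pos": [120,-310,0],"rot": [0,0,0]},
    {"grip": 1,"delta_pos": [120,-310,0],"rot": [0,0,0]},
    {"grip": 1,"delta_pos": [120,-310,0],"rot": [0,0,0]},
  ],
)

```text
time: 1.53
position: [0.4443, 0.0225, 0.4101]
eef_rot: [[1.0, -0.0, 0.001], [-0.0, -1.0, -0.001], [0.001, 0.001, -1.0]]
force: [0.5, -0.7, -0.5]
opening: 0.0865
grasp_force: 0.0
```

>>> apply_moves(
  series=[
    {"grip": 1,"delta_pos": [60,-325,0],"rot": [0,0,0]},
    {"grip": 1,"delta_pos": [60,-325,0],"rot": [0,0,0]},
    {"grip": 1,"delta_pos": [60,-325,0],"rot": [0,0,0]},
    {"grip": 1,"delta_pos": [60,-325,0],"rot": [0,0,0]},
    {"grip": 1,"delta_pos": [60,-325,0],"rot": [0,0,0]},
    {"grip": 1,"delta_pos": [60,-325,0],"rot": [0,0,0]},
    {"grip": 1,"delta_pos": [60,-325,0],"rot": [0,0,0]},
    {"grip": 1,"delta_pos": [60,-325,0],"rot": [0,0,0]},
  ],
)

```text
time: 2.2
position: [0.5045, 0.3473, 0.4091]
eef_rot: [[1.0, -0.001, -0.0], [-0.001, -1.0, -0.0], [-0.0, 0.0, -1.0]]
force: [1.0, -0.7, -0.2]
opening: 0.0874
grasp_force: 0.0
```

Run:
```python
from h import *
stat(); im,k=shot("wrist","w1.png"); print(proj(k,[.55,.39,.1]))
```

```text
t 2.2 grasp [0.5045 0.3472 0.2451] yaw -0.05 open 0.0874 F [ 1.0369 -0.6978 -0.1808] gf 0.0 j7 -2.4912070580020194
[233.7622 151.2724]
```

View pics/w1.png

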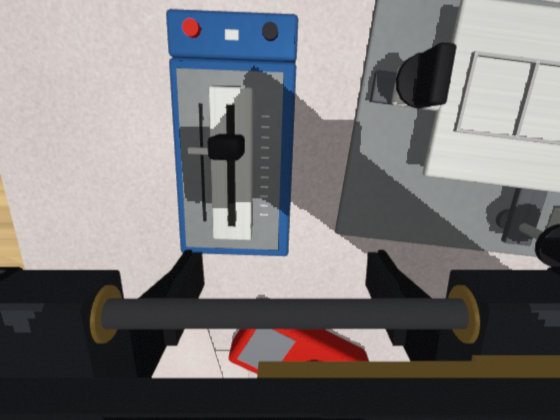

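The wrist view shows the fader at about (224,146), the pointer bar along row 151 (columns 188–207), and the slot running from (230,105) to (233,225).

Run:
```python
from h import *
k=cal("wrist"); im=cv2.imread("pics/w1.png")
st=monitor.state()
print("top",onz(k,223.5,146,.105)); 
for z in(.05,.06,.065): print(z,"ptr",onz(k,189,151,z),onz(k,206,151,z),"slot",onz(k,230,105,z),onz(k,233,225,z))
print("console edges",onz(k,180,253,.05),onz(k,287,255,.05),onz(k,168,12,.05),onz(k,297,15,.05))
print("left slot",onz(k,201,104,.05),onz(k,205,220,.05))
m=(im.max(2)<45)[120:175,195:260].astype(np.uint8)
print(np.argwhere(m.any(1)).ravel()[[0,-1]]+120)
kt,ks=cal("top"),cal("scene"); s=.2875
print("tri",tri(kt,(65+103*s,140+189*s),ks,(265+636*.3,150+133*.3)))
go([.548,.392,.25],90)
```

```text
top [0.5518 0.4062 0.105 ]
0.05 ptr [0.5404 0.4508 0.05  ] [0.5406 0.4338 0.05  ] slot [0.5844 0.4081 0.05  ] [0.4625 0.4099 0.05  ]
0.06 ptr [0.5417 0.4479 0.06  ] [0.5418 0.4315 0.06  ] slot [0.5844 0.4065 0.06  ] [0.4661 0.4083 0.06  ]
0.065 ptr [0.5424 0.4465 0.065 ] [0.5425 0.4303 0.065 ] slot [0.5844 0.4057 0.065 ] [0.4679 0.4075 0.065 ]
console edges [0.4295 0.4693 0.05  ] [0.4281 0.352  0.05  ] [0.6626 0.4599 0.05  ] [0.6611 0.3454 0.05  ]
left slot [0.5851 0.4358 0.05  ] [0.4679 0.4394 0.05  ]
[120 174]
tri (array([0.5514, 0.3972, 0.0906]), np.float64(0.0013472678222001787))
go [0.548, 0.392, 0.25] 90 d [45.8, -37.4, -5.8] rot [-0.005, -0.001, -1.563]
```

>>> apply_moves(
  series=[
    {"grip": 1,"delta_pos": [47,-58,0],"rot": [0,0,-0.98]},
    {"grip": 1,"delta_pos": [47,-58,0],"rot": [0,0,-0.98]},
    {"grip": 1,"delta_pos": [47,-58,0],"rot": [0,0,-0.98]},
    {"grip": 1,"delta_pos": [47,-58,0],"rot": [0,0,-0.98]},
    {"grip": 1,"delta_pos": [47,-58,0],"rot": [0,0,-0.98]},
    {"grip": 1,"delta_pos": [47,-58,0],"rot": [0,0,-0.98]},
    {"grip": 1,"delta_pos": [47,-58,0],"rot": [0,0,-0.98]},
    {"grip": 1,"delta_pos": [47,-58,0],"rot": [0,0,-0.98]},
  ],
)

```text
time: 2.92
position: [0.5514, 0.403, 0.4094]
eef_rot: [[0.552, 0.834, -0.0], [0.834, -0.552, -0.0], [-0.001, -0.0, -1.0]]
force: [-0.7, -0.1, -0.2]
opening: 0.0869
grasp_force: 0.0
```

>>> apply_moves(
  series=[
    {"grip": 0.7,"delta_pos": [0,0,50],"rot": [0,0,-0.57]},
    {"grip": 0.7,"delta_pos": [0,0,50],"rot": [0,0,-0.57]},
    {"grip": 0.7,"delta_pos": [0,0,50],"rot": [0,0,-0.57]},
    {"grip": 0.7,"delta_pos": [0,0,50],"rot": [0,0,-0.57]},
    {"grip": 0.7,"delta_pos": [0,0,50],"rot": [0,0,-0.57]},
    {"grip": 0.7,"delta_pos": [0,0,50],"rot": [0,0,-0.57]},
  ],
)

```text
time: 3.42
position: [0.5515, 0.4029, 0.3592]
eef_rot: [[0.018, 1.0, -0.001], [1.0, -0.018, -0.0], [-0.0, -0.001, -1.0]]
force: [-0.5, 0.3, 0.7]
opening: 0.0625
grasp_force: 0.0
```

Run:
```python
from h import *
stat(); im,k=shot("wrist","w2.png"); print(proj(k,[.5515,.405,.105]),proj(k,[.5415,.4315,.06]))
go([.5515,.405,.097],89)
```

```text
t 3.42 grasp [0.5514 0.4029 0.1952] yaw 88.97 open 0.0625 F [-0.4628  0.2943  0.6803] gf 0.0 j7 -1.0963026791102815
[285.9596 221.1061] [273.3132 173.9795]
go [0.5515, 0.405, 0.097] 89 d [2.0, 0.0, 98.4] rot [-0.001, 0.0, -0.005]
```

View pics/w2.png

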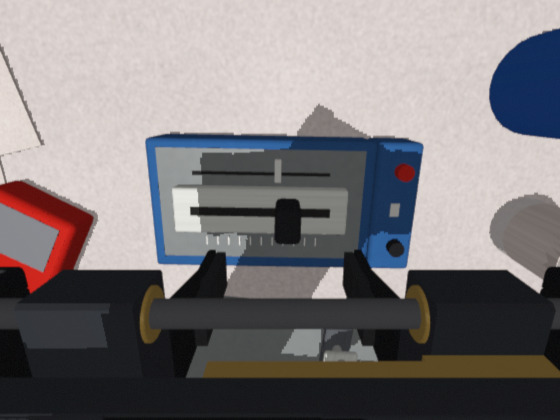

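The wrist view puts the fader at about (287,220), as predicted, and the pointer at column 278. Descending and gripping.

>>> apply_moves(
  series=[
    {"grip": 0.7,"delta_pos": [2,0,33],"rot": [0,0,0]},
    {"grip": 0.7,"delta_pos": [2,0,66],"rot": [0,0,0]},
    {"grip": 0.7,"delta_pos": [2,0,97],"rot": [0,0,0]},
    {"grip": 0.7,"delta_pos": [2,0,97],"rot": [0,0,0]},
    {"grip": 0,"delta_pos": [2,0,97],"rot": [0,0,0]},
    {"grip": 0,"delta_pos": [2,0,97],"rot": [0,0,0]},
    {"grip": 0,"delta_pos": [2,0,97],"rot": [0,0,0]},
    {"grip": 0,"delta_pos": [2,0,97],"rot": [0,0,0]},
  ],
)

```text
time: 4.13
position: [0.5516, 0.4057, 0.265]
eef_rot: [[0.022, 1.0, 0.002], [1.0, -0.022, 0.002], [0.002, 0.002, -1.0]]
force: [0.8, 0.3, -0.5]
opening: 0.0422
grasp_force: 0.0
```

>>> apply_moves(
  series=[
    {"grip": 0,"delta_pos": [0,-10,0],"rot": [0,0,0]},
    {"grip": 0,"delta_pos": [0,-20,0],"rot": [0,0,0]},
    {"grip": 0,"delta_pos": [0,-30,0],"rot": [0,0,0]},
    {"grip": 0,"delta_pos": [0,-40,0],"rot": [0,0,0]},
    {"grip": 0,"delta_pos": [0,-50,0],"rot": [0,0,0]},
    {"grip": 0,"delta_pos": [0,-60,0],"rot": [0,0,0]},
    {"grip": 0,"delta_pos": [0,-67,0],"rot": [0,0,0]},
    {"grip": 0,"delta_pos": [0,-70,0],"rot": [0,0,0]},
  ],
)

```text
time: 4.8
position: [0.4799, 0.4073, 0.2634]
eef_rot: [[0.02, 1.0, 0.001], [1.0, -0.02, 0.001], [0.001, 0.001, -1.0]]
force: [8.6, 4.5, 3.1]
opening: 0.0196
grasp_force: 30.0
```

>>> apply_moves(
  series=[
    {"grip": 0,"delta_pos": [0,-2,0],"rot": [0,0,0]},
    {"grip": 0,"delta_pos": [0,-4,0],"rot": [0,0,0]},
    {"grip": 0,"delta_pos": [0,-4,0],"rot": [0,0,0]},
  ],
)

```text
time: 5.05
position: [0.4791, 0.4069, 0.2634]
eef_rot: [[0.023, 1.0, 0.005], [1.0, -0.023, 0.003], [0.003, 0.005, -1.0]]
force: [12.0, 6.9, -0.6]
opening: 0.02
grasp_force: 30.0
```

>>> apply_moves(
  series=[
    {"grip": 0,"delta_pos": [0,-2,0],"rot": [0,0,0]},
    {"grip": 0,"delta_pos": [0,-4,0],"rot": [0,0,0]},
    {"grip": 0,"delta_pos": [0,-4,0],"rot": [0,0,0]},
  ],
)

```text
time: 5.3
position: [0.4779, 0.4064, 0.2635]
eef_rot: [[0.025, 1.0, 0.01], [1.0, -0.025, 0.005], [0.005, 0.01, -1.0]]
force: [24.1, 12.4, -7.5]
opening: 0.0198
grasp_force: 30.0
```

Fader is at its stop. I'll relax, release, rise and head for the lock.

>>> apply_moves(
  series=[
    {"grip": 0,"delta_pos": [0,3,0],"rot": [0,0,0]},
    {"grip": 0.6,"delta_pos": [0,3,0],"rot": [0,0,0]},
    {"grip": 0.6,"delta_pos": [0,3,0],"rot": [0,0,0]},
    {"grip": 0.6,"delta_pos": [0,3,0],"rot": [0,0,0]},
    {"grip": 0.6,"delta_pos": [0,3,0],"rot": [0,0,0]},
    {"grip": 0.6,"delta_pos": [0,3,-40],"rot": [0,0,0]},
    {"grip": 0.6,"delta_pos": [0,3,-80],"rot": [0,0,0]},
    {"grip": 0.6,"delta_pos": [0,3,-120],"rot": [0,0,0]},
  ],
)

```text
time: 5.97
position: [0.4757, 0.4064, 0.3833]
eef_rot: [[0.02, 1.0, -0.002], [1.0, -0.02, -0.002], [-0.002, -0.002, -1.0]]
force: [2.0, 0.9, 0.5]
opening: 0.051
grasp_force: 0.0
```

Run:
```python
from h import *
stat(); im,k=shot("wrist","w3.png")
for z in (.05,.056,.06): print("ptr?",proj(k,[.5415,.4315,z]))
kt,ks=cal("top"),cal("scene"); s=.2875
# zoomed pixel picks (zt, zs)
P={"lock":((652,323),(123,104)),"front":((540,312),(226,80)),"side":((330,98),(462,182))}
for n,(a,b) in P.items(): print(n,tri(kt,(65+a[0]*s,140+a[1]*s),ks,(265+b[0]*.3,150+b[1]*.3)))
go([.50,.10,.25],84)
cv2.imwrite("pics/w3.png",im)
```

```text
t 5.97 grasp [0.4753 0.4061 0.2193] yaw 88.85 open 0.051 F [1.9898 0.8991 0.5201] gf 0.0 j7 -1.1832834840250215
ptr? [355.8614 168.6191]
ptr? [357.1737 169.7782]
ptr? [358.076  170.5751]
lock (array([0.453 , 0.004 , 0.0943]), np.float64(0.0007591935400614817))
front (array([0.4595, 0.0831, 0.1141]), np.float64(0.005702138695890552))
side (array([0.6065, 0.2263, 0.1354]), np.float64(0.0017666627936044456))
go [0.5, 0.1, 0.25] 84 d [-307.4, 30.6, -23.4] rot [0.004, -0.006, 0.085]
```

View pics/w3.png

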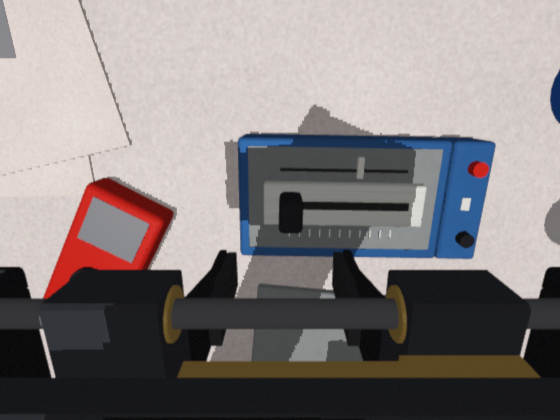

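The wrist view shows the fader at column 290, at the robot end of the slot, and the pointer at (361, rows 157–178).

Run:
```python
from h import *
k=cal("wrist"); print("fader top",onz(k,290.5,212,.105))
for z in (.05,.056,.06): print("ptr tip",onz(k,361,178,z),"slot ends right",onz(k,408,207,z))
go([.453,.004,.25],84)
```

```text
fader top [0.4811 0.4083 0.105 ]
ptr tip [0.5512 0.4245 0.05  ] slot ends right [0.5996 0.394  0.05  ]
ptr tip [0.5498 0.4257 0.056 ] slot ends right [0.5973 0.3958 0.056 ]
ptr tip [0.5489 0.4265 0.06  ] slot ends right [0.5958 0.397  0.06  ]
go [0.453, 0.004, 0.25] 84 d [-404.3, -14.5, -24.1] rot [0.004, -0.006, 0.085]
```

>>> apply_moves(
  series=[
    {"grip": 0.6,"delta_pos": [-330,20,-30],"rot": [0,0,0.085]},
    {"grip": 0.6,"delta_pos": [-330,20,-30],"rot": [0,0,0.085]},
    {"grip": 0.6,"delta_pos": [-330,20,-30],"rot": [0,0,0.085]},
    {"grip": 0.6,"delta_pos": [-330,20,-30],"rot": [0,0,0.085]},
    {"grip": 0.6,"delta_pos": [-330,20,-30],"rot": [0,0,0.085]},
    {"grip": 0.6,"delta_pos": [-330,20,-30],"rot": [0,0,0.085]},
    {"grip": 0.6,"delta_pos": [-330,20,-30],"rot": [0,0,0.085]},
    {"grip": 0.6,"delta_pos": [-330,20,-30],"rot": [0,0,0.085]},
  ],
)

```text
time: 6.68
position: [0.4887, 0.0743, 0.4122]
eef_rot: [[0.106, 0.994, -0.002], [0.994, -0.106, -0.001], [-0.001, -0.001, -1.0]]
force: [0.3, 0.5, -0.1]
opening: 0.0522
grasp_force: 0.0
```

Run:
```python
from h import *
stat(); im,k=shot("wrist","w4.png"); print(proj(k,[.453,.004,.085]),proj(k,[.4595,.083,.131]))
```

```text
t 6.68 grasp [0.4885 0.0742 0.2482] yaw 83.91 open 0.0522 F [ 0.2784  0.4882 -0.0584] gf 0.0 j7 -0.5793899929554517
[258.0184 268.2165] [249.0025 205.8186]
```

View pics/w4.png

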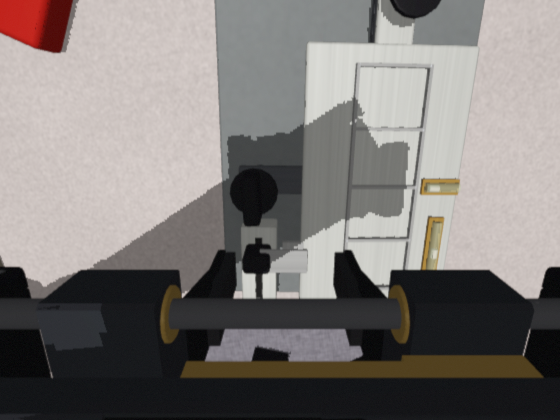

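The lock grip top is at about (257,257). The front knob's disc is at (254,190), its wing running to (252,224) and pointing roughly along y.

Run:
```python
from h import *
im=cv2.imread("pics/w4.png");k=cal("wrist")
m=((im.max(2)<28)*255).astype(np.uint8)[150:285,225:300]
n,l,s,c=cv2.connectedComponentsWithStats(m)
print(s+[225,150,0,0,0],c+[225,150])
print("lock",onz(k,257,257,.085)); go([*onz(k,257,257,.085)[:2],.087],84)
cv2.imwrite("pics/w4z.png",cv2.resize(im[150:290,215:315],None,fx=4,fy=4))
```

```text
[[ 225  150   75  135 7271]
 [ 230  169   48   57 1879]
 [ 243  239   27   36  648]
 [ 225  252   11   33  327]] [[266.2507 216.9326]
 [253.4274 193.9872]
 [255.5185 258.4028]
 [229.5872 268.6881]]
lock [0.4546 0.0062 0.085 ]
go [np.float64(0.45461753069138744), np.float64(0.006193100390844114), 0.087] 84 d [-61.7, -28.6, 161.5] rot [-0.002, 0.004, -0.014]
```

View pics/w4z.png

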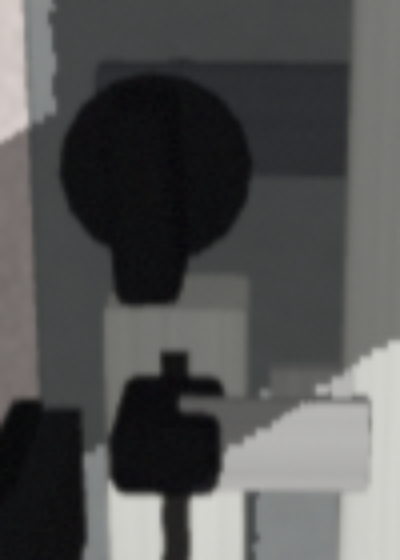

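>>> apply_moves(
  series=[
    {"grip": 0.6,"delta_pos": [-62,-28,40],"rot": [0,0,0]},
    {"grip": 0.6,"delta_pos": [-62,-28,80],"rot": [0,0,0]},
    {"grip": 0.6,"delta_pos": [-62,-28,120],"rot": [0,0,0]},
    {"grip": 0.6,"delta_pos": [-62,-28,140],"rot": [0,0,0]},
    {"grip": 0.6,"delta_pos": [-62,-28,158],"rot": [0,0,0]},
    {"grip": 0.6,"delta_pos": [-62,-28,158],"rot": [0,0,0]},
    {"grip": 0,"delta_pos": [-62,-28,158],"rot": [0,0,0]},
    {"grip": 0,"delta_pos": [-62,-28,158],"rot": [0,0,0]},
  ],
)

```text
time: 7.4
position: [0.4556, 0.0185, 0.2562]
eef_rot: [[0.105, 0.995, 0.001], [0.995, -0.105, 0.0], [0.0, 0.001, -1.0]]
force: [0.4, 1.4, -0.2]
opening: 0.0454
grasp_force: 0.0
```

>>> apply_moves(
  series=[
    {"grip": 0,"delta_pos": [0,0,0],"rot": [0,0,0]},
    {"grip": 0,"delta_pos": [0,0,0],"rot": [0,0,0]},
    {"grip": 0,"delta_pos": [0,0,0],"rot": [0,0,0]},
    {"grip": 0,"delta_pos": [0,0,0],"rot": [0,0,0]},
  ],
)

```text
time: 7.73
position: [0.4539, 0.0184, 0.2553]
eef_rot: [[0.105, 0.994, -0.004], [0.994, -0.105, -0.001], [-0.002, -0.004, -1.0]]
force: [-12.9, 0.2, 13.1]
opening: 0.0278
grasp_force: 30.0
```

Run:
```python
from h import *
stat(); im,k=shot("wrist","w5.png"); stat()
cv2.imwrite("pics/w5z.png",cv2.resize(im[120:330,120:440],None,fx=2.3,fy=2.3))
```

```text
t 7.73 grasp [0.4533 0.0182 0.0913] yaw 83.95 open 0.0278 F [-12.9132   0.207   13.0817] gf 30.016126334667206 j7 -0.5629725298495013
t 7.78 grasp [0.4533 0.0182 0.0913] yaw 83.95 open 0.0273 F [-13.5386   1.4686  13.8853] gf 30.01573294401169 j7 -0.5629647410872117
```

View pics/w5z.png

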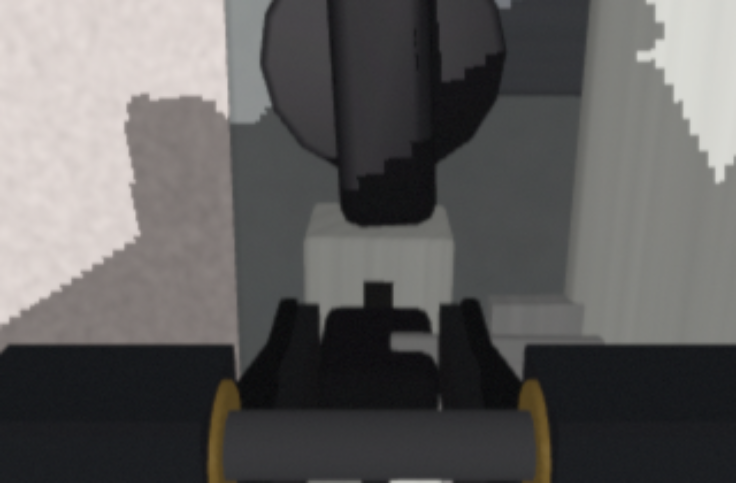

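The lock grip is held between the fingers. Now sliding it right.

>>> apply_moves(
  series=[
    {"grip": 0,"delta_pos": [-8,0,0],"rot": [0,0,0]},
    {"grip": 0,"delta_pos": [-16,0,0],"rot": [0,0,0]},
    {"grip": 0,"delta_pos": [-24,0,0],"rot": [0,0,0]},
    {"grip": 0,"delta_pos": [-32,0,0],"rot": [0,0,0]},
    {"grip": 0,"delta_pos": [-40,0,0],"rot": [0,0,0]},
    {"grip": 0,"delta_pos": [-45,0,0],"rot": [0,0,0]},
    {"grip": 0,"delta_pos": [-48,0,0],"rot": [0,0,0]},
    {"grip": 0,"delta_pos": [-48,0,0],"rot": [0,0,0]},
  ],
)

```text
time: 8.45
position: [0.4486, -0.0291, 0.2553]
eef_rot: [[0.106, 0.994, -0.005], [0.994, -0.106, 0.0], [-0.0, -0.005, -1.0]]
force: [-16.6, 4.6, 17.3]
opening: 0.0275
grasp_force: 30.0
```

>>> apply_moves(
  series=[
    {"grip": 0,"delta_pos": [-2,0,0],"rot": [0,0,0]},
    {"grip": 0,"delta_pos": [-4,0,0],"rot": [0,0,0]},
    {"grip": 0,"delta_pos": [-4,0,0],"rot": [0,0,0]},
  ],
)

```text
time: 8.7
position: [0.4482, -0.0304, 0.2554]
eef_rot: [[0.103, 0.995, -0.004], [0.995, -0.103, 0.004], [0.004, -0.005, -1.0]]
force: [-15.6, 16.7, 15.6]
opening: 0.0275
grasp_force: 30.1
```

>>> apply_moves(
  series=[
    {"grip": 0,"delta_pos": [-2,0,0],"rot": [0,0,0]},
    {"grip": 0,"delta_pos": [-4,0,0],"rot": [0,0,0]},
    {"grip": 0,"delta_pos": [-4,0,0],"rot": [0,0,0]},
  ],
)

```text
time: 8.95
position: [0.4479, -0.0318, 0.2555]
eef_rot: [[0.101, 0.995, -0.003], [0.995, -0.101, 0.009], [0.009, -0.004, -1.0]]
force: [-13.3, 29.7, 11.7]
opening: 0.0274
grasp_force: 30.2
```

>>> apply_moves(
  series=[
    {"grip": 0,"delta_pos": [4,0,0],"rot": [0,0,0]},
    {"grip": 0.5,"delta_pos": [4,0,0],"rot": [0,0,0]},
    {"grip": 0.5,"delta_pos": [4,0,0],"rot": [0,0,0]},
    {"grip": 0.5,"delta_pos": [4,0,0],"rot": [0,0,0]},
    {"grip": 0.5,"delta_pos": [4,0,0],"rot": [0,0,0]},
    {"grip": 0.5,"delta_pos": [4,0,-40],"rot": [0,0,0]},
    {"grip": 0.5,"delta_pos": [4,0,-80],"rot": [0,0,0]},
    {"grip": 0.5,"delta_pos": [4,0,-100],"rot": [0,0,0]},
  ],
)

```text
time: 9.62
position: [0.4506, -0.0332, 0.3581]
eef_rot: [[0.104, 0.995, 0.003], [0.995, -0.104, 0.001], [0.001, 0.003, -1.0]]
force: [0.6, -0.6, 1.4]
opening: 0.0434
grasp_force: 0.0
```

>>> apply_moves(
  series=[
    {"grip": 0.5,"delta_pos": [0,170,0],"rot": [0,0,0]},
    {"grip": 0.5,"delta_pos": [0,170,0],"rot": [0,0,0]},
    {"grip": 0.5,"delta_pos": [0,170,0],"rot": [0,0,0]},
    {"grip": 0.5,"delta_pos": [0,170,0],"rot": [0,0,0]},
    {"grip": 0.5,"delta_pos": [0,170,40],"rot": [0,0,0]},
    {"grip": 0.5,"delta_pos": [0,170,40],"rot": [0,0,0]},
  ],
)

```text
time: 10.12
position: [0.621, -0.0533, 0.3099]
eef_rot: [[0.108, 0.994, -0.003], [0.994, -0.108, 0.001], [0.001, -0.003, -1.0]]
force: [-0.9, -0.6, -3.0]
opening: 0.0436
grasp_force: 0.0
```

Run:
```python
from h import *
stat(); im,k=shot("wrist","w6.png")
```

```text
t 10.12 grasp [ 0.6205 -0.0531  0.1459] yaw 83.82 open 0.0436 F [-0.9124 -0.5928 -2.9964] gf 0.0 j7 -0.47426376231123424
```

View pics/w6.png

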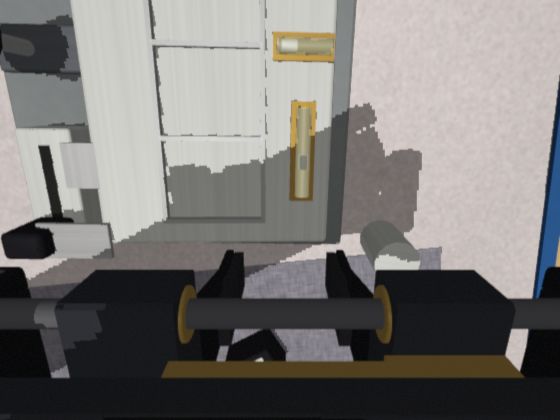

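The x-vial bubble is at about (291,45), left of mid-vial (305), so the front is high. The y-vial bubble, in shade, is at about (303,161) against mid-vial (303,151), so the right end is slightly high. I'll get brightness profiles.

Run:
```python
from h import *
im=cv2.imread("pics/w6.png").astype(int)
print("x vial cols 268-338, rows 42-50"); 
for c in range(268,340,2): print(c,im[43:50,c].mean(0).astype(int).tolist(),end=" ")
print("\ny vial"); 
for r in range(96,206,3): print(r,im[r,300:307].mean(0).astype(int).tolist(),end=" ")
```

```text
x vial cols 268-338, rows 42-50
268 [195, 201, 201] 270 [197, 202, 202] 272 [192, 200, 203] 274 [77, 161, 198] 276 [95, 141, 158] 278 [129, 165, 172] 280 [132, 163, 168] 282 [185, 198, 199] 284 [193, 203, 204] 286 [193, 204, 204] 288 [193, 205, 205] 290 [193, 205, 206] 292 [193, 206, 207] 294 [192, 206, 207] 296 [189, 203, 205] 298 [133, 165, 169] 300 [127, 161, 166] 302 [126, 161, 166] 304 [126, 161, 166] 306 [126, 160, 166] 308 [126, 161, 166] 310 [126, 160, 166] 312 [126, 160, 165] 314 [126, 161, 165] 316 [126, 160, 165] 318 [126, 160, 165] 320 [126, 160, 165] 322 [126, 160, 165] 324 [126, 160, 165] 326 [126, 160, 165] 328 [126, 159, 165] 330 [126, 160, 165] 332 [124, 161, 169] 334 [117, 153, 172] 336 [131, 132, 128] 338 [133, 134, 130] 
y vial
96 [201, 207, 207] 99 [202, 207, 207] 102 [92, 161, 195] 105 [74, 153, 190] 108 [126, 168, 180] 111 [130, 162, 167] 114 [130, 162, 167] 117 [130, 162, 167] 120 [130, 162, 167] 123 [130, 162, 167] 126 [130, 162, 167] 129 [130, 162, 167] 132 [130, 162, 167] 135 [130, 162, 167] 138 [130, 162, 167] 141 [130, 162, 167] 144 [130, 162, 166] 147 [130, 161, 166] 150 [129, 161, 166] 153 [134, 163, 166] 156 [117, 130, 132] 159 [114, 125, 126] 162 [112, 124, 126] 165 [112, 124, 126] 168 [113, 126, 127] 171 [127, 159, 164] 174 [127, 160, 165] 177 [127, 159, 165] 180 [126, 159, 164] 183 [126, 158, 164] 186 [126, 158, 164] 189 [126, 158, 163] 192 [125, 158, 163] 195 [125, 158, 163] 198 [54, 92, 111] 201 [99, 109, 114] 204 [115, 119, 118]
```

```bash
cat >> h.py <<'E'
def wk(g,yaw):
    "wrist camera at an ideal tool-down pose with grasp point g"
    c,s=np.cos(np.radians(yaw)),np.sin(np.radians(yaw)); R=np.array([[c,s,0],[s,-c,0],[0,0,-1.]])
    return cal("wrist",dict(eef_rot=R,position=np.array(g)+[0,0,.164]))
E
python3 - <<'E'
from h import *
k=wk([.4533,.0182,.0913],83.95)
a=onz(k,120+390/2.3,120+215/2.3,.129); b=onz(k,120+383/2.3,120,.131); print(a,b)
d=(b-a)/np.linalg.norm(b-a); print("wing yaw",np.degrees(np.arctan2(d[1],d[0])),"centre",a+.021*d)
print("disc", onz(k,120+262/2.3,120+55/2.3,.097),onz(k,120+505/2.3,120+55/2.3,.097))
k=wk([.4885,.0742,.2482],83.91); print("disc c w4",onz(k,215+155/4,150+165/4,.097),"lock",onz(k,256.5,258.5,.085))
c=[onz(k,u,v,.062) for u,v in [(306,44),(477,47)]]; print("table far corners",c)
# bay inner corners of w4: far wall left/right
print("bay3 corners",[onz(k,u,v,.065) for u,v in [(358,66),(430,66),(425,128),(354,128)]])
stat(); go([.46,.083,.20],84)
E
```

```text
[0.4591 0.0666 0.129 ] [0.4612 0.0963 0.131 ]
wing yaw 86.00930310387751 centre [0.4606 0.0875 0.1304]
disc [0.4392 0.088  0.097 ] [0.4816 0.0835 0.097 ]
disc c w4 [0.4611 0.0867 0.097 ] lock [0.4532 0.0151 0.085 ]
table far corners [array([0.521 , 0.2069, 0.062 ]), array([0.6724, 0.1884, 0.062 ])]
bay3 corners [array([0.5656, 0.1837, 0.065 ]), array([0.6298, 0.1769, 0.065 ]), array([0.6264, 0.1229, 0.065 ]), array([0.5597, 0.13  , 0.065 ])]
t 10.17 grasp [ 0.6191 -0.0525  0.1464] yaw 83.87 open 0.0437 F [-1.732   0.0396 -1.1946] gf 0.0 j7 -0.47353642590809747
go [0.46, 0.083, 0.2] 84 d [118.1, -173.6, -52.6] rot [-0.005, -0.001, -0.002]
```

>>> apply_moves(
  series=[
    {"grip": 0.5,"delta_pos": [0,0,-40],"rot": [0,0,0]},
    {"grip": 0.5,"delta_pos": [30,-40,-54],"rot": [0,0,0]},
    {"grip": 0.5,"delta_pos": [122,-172,-54],"rot": [0,0,0]},
    {"grip": 0.5,"delta_pos": [122,-172,-54],"rot": [0,0,0]},
    {"grip": 0.5,"delta_pos": [122,-172,-54],"rot": [0,0,0]},
    {"grip": 0.5,"delta_pos": [122,-172,-54],"rot": [0,0,0]},
    {"grip": 0.5,"delta_pos": [122,-172,-54],"rot": [0,0,0]},
    {"grip": 0.5,"delta_pos": [122,-172,-54],"rot": [0,0,0]},
  ],
)

```text
time: 10.83
position: [0.4584, 0.0897, 0.3694]
eef_rot: [[0.103, 0.995, 0.001], [0.995, -0.103, -0.006], [-0.005, 0.002, -1.0]]
force: [0.7, -0.6, 0.1]
opening: 0.0435
grasp_force: 0.0
```

>>> apply_moves(
  series=[
    {"grip": 0.5,"delta_pos": [0,0,40],"rot": [0,0,0]},
    {"grip": 0.5,"delta_pos": [0,0,77],"rot": [0,0,0]},
    {"grip": 0.5,"delta_pos": [0,0,77],"rot": [0,0,0]},
    {"grip": 0,"delta_pos": [0,0,77],"rot": [0,0,0]},
    {"grip": 0,"delta_pos": [0,0,77],"rot": [0,0,0]},
    {"grip": 0,"delta_pos": [0,0,77],"rot": [0,0,0]},
    {"grip": 0,"delta_pos": [0,0,77],"rot": [0,0,0]},
    {"grip": 0,"delta_pos": [0,0,77],"rot": [0,0,0]},
  ],
)

```text
time: 11.5
position: [0.4609, 0.0875, 0.2929]
eef_rot: [[0.106, 0.994, 0.002], [0.994, -0.106, -0.0], [-0.0, 0.002, -1.0]]
force: [0.2, 0.6, 0.2]
opening: 0.0182
grasp_force: 0.0
```

Run:
```python
from h import *
stat(); go([.4607,.087,.121],84)
```

```text
t 11.5 grasp [0.4613 0.0874 0.1289] yaw 83.9 open 0.0182 F [0.2334 0.5991 0.2492] gf 0.0 j7 -0.6658198290005181
go [0.4607, 0.087, 0.121] 84 d [-0.5, -0.2, 7.9] rot [0.002, 0.0, -0.002]
```

>>> apply_moves(
  series=[
    {"grip": 0.4,"delta_pos": [0,0,0],"rot": [0,0,0]},
    {"grip": 0.4,"delta_pos": [0,0,7],"rot": [0,0,0]},
    {"grip": 0,"delta_pos": [0,0,7],"rot": [0,0,0]},
    {"grip": 0,"delta_pos": [0,0,7],"rot": [0,0,0]},
    {"grip": 0,"delta_pos": [0,0,7],"rot": [0,0,0]},
    {"grip": 0,"delta_pos": [0,0,7],"rot": [0,0,0]},
    {"grip": 0,"delta_pos": [0,0,7],"rot": [0,0,0]},
    {"grip": 0,"delta_pos": [0,0,7],"rot": [0,0,0]},
  ],
)

```text
time: 12.17
position: [0.4609, 0.0874, 0.2848]
eef_rot: [[0.106, 0.994, 0.002], [0.994, -0.106, 0.0], [0.001, 0.002, -1.0]]
force: [4.9, 0.7, -5.5]
opening: 0.0139
grasp_force: 30.0
```

>>> apply_moves(
  series=[
    {"grip": 0,"delta_pos": [0,0,0],"rot": [0,0,0]},
    {"grip": 0,"delta_pos": [0,0,0],"rot": [0,0,-0.1]},
    {"grip": 0,"delta_pos": [0,0,0],"rot": [0,0,-0.2]},
    {"grip": 0,"delta_pos": [0,0,0],"rot": [0,0,-0.3]},
    {"grip": 0,"delta_pos": [0,0,0],"rot": [0,0,-0.4]},
    {"grip": 0,"delta_pos": [0,0,0],"rot": [0,0,-0.5]},
    {"grip": 0,"delta_pos": [0,0,0],"rot": [0,0,-0.5]},
  ],
)

```text
time: 12.75
position: [0.4604, 0.0874, 0.2847]
eef_rot: [[-0.388, 0.922, -0.001], [0.922, 0.388, -0.0], [0.0, -0.001, -1.0]]
force: [0.2, -1.6, 1.6]
opening: 0.0138
grasp_force: 30.0
```

Run:
```python
from h import *
stat(); print(monitor.state()["moment"])
for n in("top","scene"): shot(n,n+"1.png")
k=cal("top"); k2=cal("scene")
# vial centres from w6
w=wk([.6205,-.0531,.1459],83.82); V={}
for n,a in {"x":[(277,46),(332,46)],"y":[(303,107),(303,197)]}.items():
    V[n]=[onz(w,u,v,.066) for u,v in a]; print(n,V[n],[proj(k,p) for p in V[n]],[proj(k2,p) for p in V[n]])
```

```text
t 12.75 grasp [0.4603 0.0874 0.1207] yaw 112.83 open 0.0138 F [ 0.1737 -1.615   1.6264] gf 30.002114307135344 j7 -0.23911188613205478
[-0.4532  0.1872  0.1364]
x [array([0.6277, 0.0644, 0.066 ]), array([0.6607, 0.0609, 0.066 ])] [array([229.816 , 167.0219]), array([231.3597, 154.7748])] [array([338.6966, 237.1245]), array([340.5322, 248.2083])]
y [array([0.6401, 0.0278, 0.066 ]), array([ 0.6347, -0.0309,  0.066 ])] [array([243.9799, 162.4017]), array([266.5422, 164.3924])] [array([325.5877, 243.3028]), array([302.0401, 244.964 ])]
```

Run:
```python
from h import *
L={"top":{"x":((229.8,168.5),(231.4,153)),"y":((242,162),(268,164.5))},"scene":{"x":((338.5,236),(340.7,249)),"y":((327,243),(300,245))}}
for n in L:
  for a,(p,q) in L[n].items():
    p,q=np.array(p),np.array(q); N=int(np.hypot(*(q-p)))+1
    for i in (0,1):
      im=cv2.imread(f"pics/{n}{i}.png").astype(np.float32)[:,:,0]
      P=p+(q-p)*np.linspace(0,1,N)[:,None]
      o=np.array([-(q-p)[1],(q-p)[0]])/N
      v=[cv2.remap(im,(P[:,:1]+o[0]*s).astype(np.float32),(P[:,1:]+o[1]*s).astype(np.float32),1).ravel() for s in(-1,0,1)]
      print(n,a,i,np.mean(v,0).astype(int).tolist())
```

```text
top x 0 [75, 55, 66, 89, 99, 95, 81, 66, 63, 63, 61, 63, 62, 67, 76, 91]
top x 1 [78, 56, 65, 88, 100, 100, 89, 74, 65, 65, 65, 65, 64, 71, 77, 94]
top y 0 [120, 97, 70, 64, 65, 64, 66, 67, 68, 68, 68, 68, 70, 83, 97, 104, 105, 92, 77, 71, 70, 70, 68, 66, 62, 68, 98]
top y 1 [122, 97, 73, 69, 69, 68, 69, 69, 70, 70, 69, 70, 74, 87, 100, 108, 108, 96, 80, 73, 71, 72, 73, 68, 63, 70, 102]
scene x 0 [92, 131, 152, 156, 152, 119, 94, 89, 93, 97, 94, 93, 68, 42]
scene x 1 [106, 120, 158, 169, 163, 133, 104, 96, 98, 103, 102, 98, 70, 52]
scene y 0 [193, 68, 81, 101, 100, 107, 99, 99, 95, 94, 99, 99, 95, 90, 136, 147, 150, 149, 94, 88, 93, 93, 91, 90, 92, 79, 53, 95]
scene y 1 [204, 74, 84, 110, 110, 109, 103, 103, 104, 103, 100, 106, 98, 95, 139, 153, 154, 154, 91, 90, 90, 94, 92, 91, 93, 80, 57, 101]
```

Fixed cameras resolve both bubbles, so I can level while gripping. Continuing counterclockwise.

>>> apply_moves(
  series=[
    {"grip": 0,"delta_pos": [0,0,0],"rot": [0,0,-0.12]},
    {"grip": 0,"delta_pos": [0,0,0],"rot": [0,0,-0.24]},
    {"grip": 0,"delta_pos": [0,0,0],"rot": [0,0,-0.36]},
    {"grip": 0,"delta_pos": [0,0,0],"rot": [0,0,-0.48]},
    {"grip": 0,"delta_pos": [0,0,0],"rot": [0,0,-0.6]},
    {"grip": 0,"delta_pos": [0,0,0],"rot": [0,0,-0.72]},
    {"grip": 0,"delta_pos": [0,0,0],"rot": [0,0,-0.84]},
    {"grip": 0,"delta_pos": [0,0,0],"rot": [0,0,-0.95]},
  ],
)

```text
time: 13.52
position: [0.4598, 0.0867, 0.2847]
eef_rot: [[-0.975, 0.223, -0.003], [0.223, 0.975, -0.004], [0.003, -0.004, -1.0]]
force: [-9.7, -8.5, 13.5]
opening: 0.0137
grasp_force: 30.0
```

>>> apply_moves(
  series=[
    {"grip": 0,"delta_pos": [0,0,0],"rot": [0,0,-0.12]},
    {"grip": 0,"delta_pos": [0,0,0],"rot": [0,0,-0.24]},
    {"grip": 0,"delta_pos": [0,0,0],"rot": [0,0,-0.36]},
    {"grip": 0,"delta_pos": [0,0,0],"rot": [0,0,-0.48]},
    {"grip": 0,"delta_pos": [0,0,0],"rot": [0,0,-0.6]},
    {"grip": 0,"delta_pos": [0,0,0],"rot": [0,0,-0.72]},
    {"grip": 0,"delta_pos": [0,0,0],"rot": [0,0,-0.84]},
    {"grip": 0,"delta_pos": [0,0,0],"rot": [0,0,-0.95]},
  ],
)

```text
time: 14.18
position: [0.4602, 0.0854, 0.2846]
eef_rot: [[-0.75, -0.662, -0.003], [-0.662, 0.75, -0.006], [0.006, -0.003, -1.0]]
force: [-8.8, -15.8, 16.1]
opening: 0.0139
grasp_force: 30.0
```

```bash
cat >> h.py <<'E'
LV={"top":{"x":((229.8,168.5),(231.4,153)),"y":((242,162),(268,164.5))},"scene":{"x":((338.5,236),(340.7,249)),"y":((327,243),(300,245))}}
def bubbles(show=False,ims=None):
  for n in LV:
    full=(ims[n] if ims else shot(n)[0]).astype(np.float32)[:,:,0]
    for a,(p,q) in LV[n].items():
      p,q=np.array(p),np.array(q); N=4*(int(np.hypot(*(q-p)))+1); o=np.array([-(q-p)[1],(q-p)[0]])/np.hypot(*(q-p))
      P=p+(q-p)*np.linspace(0,1,N)[:,None]
      v=np.mean([cv2.remap(full,(P[:,:1]+o[0]*s).astype(np.float32),(P[:,1:]+o[1]*s).astype(np.float32),1).ravel() for s in(-1,0,1)],0)
      t=np.linspace(0,1,N); lo,hi=(.13,.87)
      m=(t>lo)&(t<hi); w=np.clip(v-np.percentile(v[m],45)-8,0,None)*m
      pk=t[np.argmax(w)]; w=w*(abs(t-pk)<(.27 if a=="x" else .14))
      print(n,a,"centroid",round(float((w*t).sum()/max(w.sum(),1e-6)),3),v[::4].astype(int).tolist() if show else "")
E
python3 - <<'E'
from h import *
for i in(0,1): bubbles(ims={n:cv2.imread(f"pics/{n}{i}.png") for n in LV})
stat(); bubbles(True)
E
```

```text
top x centroid 0.286 
top y centroid 0.589 
scene x centroid 0.253 
scene y centroid 0.579 
top x centroid 0.304 
top y centroid 0.589 
scene x centroid 0.259 
scene y centroid 0.579 
t 14.18 grasp [0.4597 0.0844 0.1206] yaw -138.57 open 0.0139 F [ -8.7973 -15.7687  16.0651] gf 30.001879641786218 j7 1.588512750224861
top x centroid 0.416 [80, 57, 55, 64, 76, 91, 102, 103, 93, 77, 68, 66, 66, 68, 73, 81]
top y centroid 0.588 [125, 98, 73, 65, 66, 67, 67, 70, 70, 71, 70, 71, 74, 82, 94, 102, 106, 100, 87, 76, 74, 74, 72, 69, 66, 65, 82]
scene x centroid 0.328 [138, 115, 102, 141, 163, 163, 136, 112, 101, 102, 104, 92, 69, 49]
scene y centroid 0.579 [202, 62, 81, 99, 92, 91, 92, 94, 95, 90, 90, 87, 87, 85, 105, 122, 126, 127, 103, 85, 85, 86, 85, 84, 84, 79, 65, 66]
```

>>> apply_moves(
  series=[
    {"grip": 0,"delta_pos": [0,0,0],"rot": [0,0,-0.12]},
    {"grip": 0,"delta_pos": [0,0,0],"rot": [0,0,-0.24]},
    {"grip": 0,"delta_pos": [0,0,0],"rot": [0,0,-0.36]},
    {"grip": 0,"delta_pos": [0,0,0],"rot": [0,0,-0.48]},
    {"grip": 0,"delta_pos": [0,0,0],"rot": [0,0,-0.6]},
    {"grip": 0,"delta_pos": [0,0,0],"rot": [0,0,-0.72]},
    {"grip": 0,"delta_pos": [0,0,0],"rot": [0,0,-0.8]},
    {"grip": 0,"delta_pos": [0,0,0],"rot": [0,0,-0.8]},
  ],
)

```text
time: 14.95
position: [0.4611, 0.0848, 0.2847]
eef_rot: [[-0.049, -0.999, -0.001], [-0.999, 0.049, -0.006], [0.006, 0.0, -1.0]]
force: [-1.8, -16.2, 8.3]
opening: 0.0139
grasp_force: 30.0
```

Run:
```python
from h import *
stat(); bubbles(True); stat()
```

```text
t 14.95 grasp [0.461  0.0838 0.1207] yaw -92.8 open 0.0139 F [ -1.7714 -16.2282   8.2847] gf 29.999796473421156 j7 2.3846611223751797
top x centroid 0.469 [81, 58, 56, 62, 67, 76, 92, 102, 101, 89, 72, 64, 65, 68, 71, 81]
top y centroid 0.585 [125, 98, 72, 64, 65, 66, 67, 69, 70, 69, 70, 70, 73, 83, 96, 106, 109, 101, 87, 76, 74, 73, 72, 70, 66, 65, 82]
scene x centroid 0.362 [129, 112, 97, 126, 157, 163, 151, 127, 107, 100, 100, 88, 60, 44]
scene y centroid 0.569 [199, 58, 69, 91, 91, 88, 88, 88, 90, 90, 83, 81, 80, 82, 103, 112, 111, 112, 90, 78, 79, 76, 78, 79, 78, 73, 62, 66]
t 15.05 grasp [0.461  0.0838 0.1207] yaw -93.09 open 0.0137 F [ -1.7687 -16.043    8.674 ] gf 30.00112494919449 j7 2.3796471796139853
```

>>> apply_moves(
  series=[
    {"grip": 0.5,"delta_pos": [0,0,0],"rot": [0,0,0]},
    {"grip": 0.5,"delta_pos": [0,0,0],"rot": [0,0,0]},
    {"grip": 0.5,"delta_pos": [0,0,0],"rot": [0,0,0]},
    {"grip": 0.5,"delta_pos": [0,0,-40],"rot": [0,0,0]},
    {"grip": 0.5,"delta_pos": [0,0,-80],"rot": [0,0,0.12]},
    {"grip": 0.5,"delta_pos": [0,0,-80],"rot": [0,0,0.24]},
    {"grip": 0.5,"delta_pos": [0,0,-80],"rot": [0,0,0.36]},
    {"grip": 0.5,"delta_pos": [0,0,-80],"rot": [0,0,0.48]},
  ],
)

```text
time: 15.72
position: [0.4605, 0.088, 0.3654]
eef_rot: [[-0.51, -0.86, 0.002], [-0.86, 0.51, -0.001], [-0.0, -0.002, -1.0]]
force: [-0.5, -0.3, 0.0]
opening: 0.0434
grasp_force: 0.0
```

>>> apply_moves(
  series=[
    {"grip": 0.5,"delta_pos": [0,0,0],"rot": [0,0,0.98]},
    {"grip": 0.5,"delta_pos": [0,0,0],"rot": [0,0,0.98]},
    {"grip": 0.5,"delta_pos": [0,0,0],"rot": [0,0,0.98]},
    {"grip": 0.5,"delta_pos": [0,0,0],"rot": [0,0,0.98]},
    {"grip": 0.5,"delta_pos": [0,0,0],"rot": [0,0,0.98]},
    {"grip": 0.5,"delta_pos": [0,0,0],"rot": [0,0,0.98]},
    {"grip": 0.5,"delta_pos": [0,0,0],"rot": [0,0,0.98]},
    {"grip": 0.5,"delta_pos": [0,0,0],"rot": [0,0,0.98]},
  ],
)

```text
time: 16.38
position: [0.4603, 0.0882, 0.3648]
eef_rot: [[-0.998, -0.056, 0.0], [-0.056, 0.998, 0.0], [-0.0, 0.0, -1.0]]
force: [0.1, -0.3, 0.1]
opening: 0.0437
grasp_force: 0.0
```

>>> apply_moves(
  series=[
    {"grip": 0.5,"delta_pos": [0,0,0],"rot": [0,0,0.98]},
    {"grip": 0.5,"delta_pos": [0,0,0],"rot": [0,0,0.98]},
    {"grip": 0.5,"delta_pos": [0,0,0],"rot": [0,0,0.98]},
    {"grip": 0.5,"delta_pos": [0,0,0],"rot": [0,0,0.98]},
    {"grip": 0.5,"delta_pos": [0,0,0],"rot": [0,0,0.98]},
    {"grip": 0.5,"delta_pos": [0,0,0],"rot": [0,0,0.98]},
    {"grip": 0.5,"delta_pos": [0,0,0],"rot": [0,0,0.98]},
    {"grip": 0.5,"delta_pos": [0,0,0],"rot": [0,0,0.98]},
  ],
)

```text
time: 17.05
position: [0.4603, 0.0881, 0.3647]
eef_rot: [[-0.603, 0.798, 0.0], [0.798, 0.603, 0.0], [0.0, 0.0, -1.0]]
force: [0.6, 0.4, 1.0]
opening: 0.0436
grasp_force: 0.0
```

Run:
```python
from h import *
stat(); go([.62,-.053,.15],84)
```

```text
t 17.05 grasp [0.4603 0.0882 0.2007] yaw 127.08 open 0.0436 F [0.6295 0.3666 0.9889] gf 0.0 j7 0.2902002979951525
go [0.62, -0.053, 0.15] 84 d [-208.9, 42.3, 50.7] rot [0.0, -0.0, 0.752]
```

>>> apply_moves(
  series=[
    {"grip": 0.5,"delta_pos": [-209,42,0],"rot": [0,0,0.752]},
    {"grip": 0.5,"delta_pos": [-209,42,0],"rot": [0,0,0.752]},
    {"grip": 0.5,"delta_pos": [-209,42,0],"rot": [0,0,0.752]},
    {"grip": 0.5,"delta_pos": [-209,42,0],"rot": [0,0,0.752]},
    {"grip": 0.5,"delta_pos": [-209,42,20],"rot": [0,0,0.752]},
    {"grip": 0.5,"delta_pos": [-209,42,50],"rot": [0,0,0.752]},
    {"grip": 0.5,"delta_pos": [-209,42,50],"rot": [0,0,0.752]},
    {"grip": 0.5,"delta_pos": [-209,42,50],"rot": [0,0,0.752]},
  ],
)

```text
time: 17.72
position: [0.6205, -0.0522, 0.3132]
eef_rot: [[0.096, 0.995, -0.003], [0.995, -0.096, 0.002], [0.001, -0.004, -1.0]]
force: [0.2, 0.4, -0.1]
opening: 0.0435
grasp_force: 0.0
```

```bash
cat >> h.py <<'E'
def wvials(fn):
    "bubble offsets (px) from the wrist view at grasp ~(.62,-.053,.146) yaw 84, by orange frame boxes"
    im,_=shot("wrist",fn); h=cv2.cvtColor(im,cv2.COLOR_BGR2HSV)
    m=cv2.inRange(h,(12,120,60),(26,255,255)); m=cv2.morphologyEx(m,cv2.MORPH_CLOSE,np.ones((15,15)))[:250]
    n,l,s,c=cv2.connectedComponentsWithStats(m)
    for i in range(1,n):
        x,y,w,hh,A=s[i]
        if A<400: continue
        print("frame",x,y,w,hh)
        if w>hh: p=h[y+hh//2-3:y+hh//2+4,x:x+w,1].mean(0); ax="x"
        else: p=h[y:y+hh,x+w//2-3:x+w//2+4,1].mean(1); ax="y"
        print(ax,"sat",p.astype(int).tolist())
        q=np.where(p[5:-5]<35)[0]+5
        if len(q): print(ax,"bubble",q[0],q[-1],"centre",(q[0]+q[-1])/2,"mid",(len(p)-1)/2)
E
python3 - <<'E'
from h import *
stat(); wvials("w7.png"); bubbles()
E
```

```text
t 17.72 grasp [ 0.62   -0.0519  0.1492] yaw 84.51 open 0.0435 F [ 0.1723  0.3598 -0.1156] gf 0.0 j7 -0.33891757862407895
frame 275 34 62 30
x sat [91, 146, 143, 95, 68, 60, 60, 60, 60, 60, 60, 60, 60, 60, 60, 59, 59, 59, 59, 59, 56, 34, 19, 14, 14, 14, 14, 14, 14, 15, 15, 16, 17, 17, 18, 19, 20, 26, 50, 58, 59, 59, 59, 60, 59, 59, 59, 59, 60, 59, 59, 60, 59, 59, 60, 59, 60, 61, 66, 82, 132, 112]
x bubble 21 37 centre 29.0 mid 30.5
frame 290 103 27 99
y sat [56, 134, 152, 152, 156, 151, 97, 67, 57, 56, 57, 57, 56, 57, 56, 56, 56, 56, 56, 56, 56, 56, 56, 56, 57, 56, 57, 57, 57, 57, 56, 56, 56, 56, 55, 56, 55, 56, 56, 57, 56, 56, 56, 56, 55, 56, 57, 56, 56, 56, 56, 55, 47, 35, 30, 27, 27, 26, 26, 26, 27, 26, 26, 26, 27, 27, 27, 29, 42, 53, 57, 58, 57, 57, 57, 58, 58, 59, 59, 57, 57, 58, 59, 58, 59, 59, 59, 59, 58, 59, 59, 59, 60, 60, 59, 62, 83, 143, 147]
y bubble 54 67 centre 60.5 mid 49.0
top x centroid 0.472 
top y centroid 0.269 
scene x centroid 0.363 
scene y centroid 0.142
```

Run:
```python
from h import *
go([.605,.222,.22],84)
```

```text
go [0.605, 0.222, 0.22] 84 d [270.5, -41.2, -67.2] rot [0.002, -0.0, 0.011]
```

>>> apply_moves(
  series=[
    {"grip": 0.5,"delta_pos": [0,0,-40],"rot": [0,0,0.01]},
    {"grip": 0.5,"delta_pos": [20,0,-67],"rot": [0,0,0.01]},
    {"grip": 0.5,"delta_pos": [270,-41,-67],"rot": [0,0,0.01]},
    {"grip": 0.5,"delta_pos": [270,-41,-67],"rot": [0,0,0.01]},
    {"grip": 0.5,"delta_pos": [270,-41,-67],"rot": [0,0,0.01]},
    {"grip": 0.5,"delta_pos": [270,-41,-67],"rot": [0,0,0.01]},
    {"grip": 0.5,"delta_pos": [270,-41,-67],"rot": [0,0,0.01]},
    {"grip": 0.5,"delta_pos": [270,-41,-67],"rot": [0,0,0.01]},
  ],
)

```text
time: 18.53
position: [0.6055, 0.2192, 0.3842]
eef_rot: [[0.105, 0.994, 0.003], [0.994, -0.105, 0.0], [0.001, 0.003, -1.0]]
force: [-0.3, 0.5, 0.6]
opening: 0.0435
grasp_force: 0.0
```

>>> apply_moves(
  series=[
    {"grip": 0.5,"delta_pos": [18,0,0],"rot": [0,0,0]},
    {"grip": 0.5,"delta_pos": [18,0,0],"rot": [0,0,0]},
  ],
)

```text
time: 18.7
position: [0.6059, 0.2414, 0.3842]
eef_rot: [[0.097, 0.995, 0.002], [0.995, -0.097, 0.004], [0.004, 0.002, -1.0]]
force: [0.0, -0.1, 0.9]
opening: 0.0433
grasp_force: 0.0
```

Run:
```python
from h import *
stat(); im,k=shot("wrist","w8.png"); p=proj(k,[.603,.2375,.131]); print(p)
x,y=int(p[0])-70,int(p[1])-70
c=im[max(y,0):y+140,x:x+140]; print("origin",x,max(y,0))
cv2.imwrite("pics/w8z.png",cv2.convertScaleAbs(cv2.resize(c,None,fx=4,fy=4,interpolation=cv2.INTER_CUBIC),alpha=2.5,beta=20))
```

```text
t 18.7 grasp [0.6062 0.242  0.2202] yaw 84.43 open 0.0433 F [ 0.0484 -0.1311  0.8579] gf 0.0 j7 -0.8027955317761327
[281.7549 230.816 ]
origin 211 160
```

View pics/w8z.png

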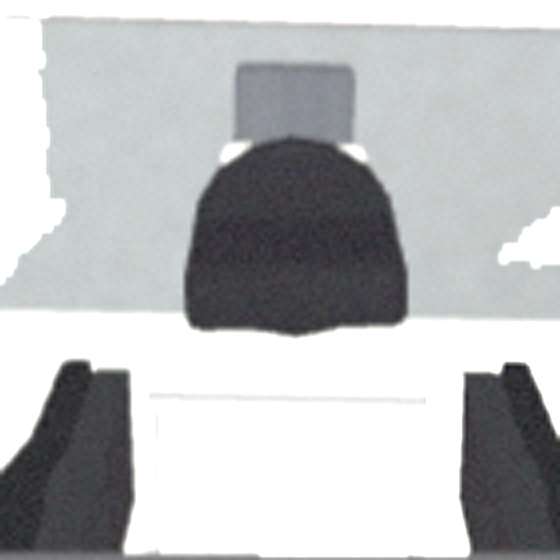

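The side knob's wing runs crosswise in the image: its top face centre is at about (285,234) and it lies along the table's x. I'll approach it with yaw 174.5.

Run:
```python
from h import *
k=wk([.6062,.242,.2202],84.43); p=onz(k,285.3,233.5,.131); print(p, onz(k,257.8,242,.131),onz(k,312.8,241.5,.131)); stat(); go([*p[:2],.2202],174.5)
```

```text
[0.6052 0.2348 0.131 ] [0.5841 0.23   0.131 ] [0.625  0.2264 0.131 ]
t 18.75 grasp [0.6073 0.2386 0.2198] yaw 84.23 open 0.0436 F [0.2561 0.0645 0.4815] gf 0.0 j7 -0.8012394053603179
go [np.float64(0.6051881201316224), np.float64(0.23479225310277338), 0.2202] 174.5 d [-3.6, -1.4, -0.4] rot [0.003, -0.0, -1.576]
```

>>> apply_moves(
  series=[
    {"grip": 0.5,"delta_pos": [-3,-2,0],"rot": [0,0,-0.95]},
    {"grip": 0.5,"delta_pos": [-3,-2,0],"rot": [0,0,-0.95]},
    {"grip": 0.5,"delta_pos": [-3,-2,0],"rot": [0,0,-0.95]},
    {"grip": 0.5,"delta_pos": [-3,-2,0],"rot": [0,0,-0.95]},
    {"grip": 0.5,"delta_pos": [-3,-2,0],"rot": [0,0,-0.95]},
    {"grip": 0.5,"delta_pos": [-3,-2,0],"rot": [0,0,-0.95]},
    {"grip": 0.5,"delta_pos": [-3,-2,0],"rot": [0,0,-0.95]},
    {"grip": 0.5,"delta_pos": [-3,-2,0],"rot": [0,0,-0.95]},
  ],
)

```text
time: 19.42
position: [0.6065, 0.2303, 0.3831]
eef_rot: [[-0.75, 0.661, 0.002], [0.661, 0.75, -0.001], [-0.002, 0.001, -1.0]]
force: [0.6, -0.7, 0.2]
opening: 0.0435
grasp_force: 0.0
```

>>> apply_moves(
  series=[
    {"grip": 0.5,"delta_pos": [0,0,0],"rot": [0,0,-0.626]},
    {"grip": 0.5,"delta_pos": [0,0,0],"rot": [0,0,-0.626]},
    {"grip": 0.5,"delta_pos": [0,0,0],"rot": [0,0,-0.626]},
    {"grip": 0.5,"delta_pos": [0,0,0],"rot": [0,0,-0.626]},
    {"grip": 0.5,"delta_pos": [0,0,0],"rot": [0,0,-0.626]},
    {"grip": 0.5,"delta_pos": [0,0,0],"rot": [0,0,-0.626]},
    {"grip": 0.5,"delta_pos": [0,0,0],"rot": [0,0,-0.626]},
  ],
)

```text
time: 20.0
position: [0.6065, 0.2307, 0.3826]
eef_rot: [[-0.994, 0.107, 0.001], [0.107, 0.994, -0.0], [-0.001, -0.0, -1.0]]
force: [1.4, -0.3, 0.1]
opening: 0.0435
grasp_force: 0.0
```

Run:
```python
from h import *
stat(); go([.6045,.2355,.121],174.5)
```

```text
t 20.0 grasp [0.6067 0.2306 0.2186] yaw 173.85 open 0.0435 F [ 1.384  -0.3274  0.0622] gf 0.0 j7 0.662129813200009
go [0.6045, 0.2355, 0.121] 174.5 d [2.7, 4.6, 97.6] rot [-0.0, 0.001, -0.011]
```

>>> apply_moves(
  series=[
    {"grip": 0.5,"delta_pos": [3,4.5,40],"rot": [0,0,0]},
    {"grip": 0.5,"delta_pos": [3,4.5,80],"rot": [0,0,0]},
    {"grip": 0.5,"delta_pos": [3,4.5,97],"rot": [0,0,0]},
    {"grip": 0.5,"delta_pos": [3,4.5,97],"rot": [0,0,0]},
    {"grip": 0,"delta_pos": [3,4.5,97],"rot": [0,0,0]},
    {"grip": 0,"delta_pos": [3,4.5,97],"rot": [0,0,0]},
    {"grip": 0,"delta_pos": [3,4.5,97],"rot": [0,0,0]},
    {"grip": 0,"delta_pos": [3,4.5,97],"rot": [0,0,0]},
  ],
)

```text
time: 20.67
position: [0.6042, 0.2367, 0.2866]
eef_rot: [[-0.995, 0.104, 0.002], [0.104, 0.995, 0.001], [-0.002, 0.001, -1.0]]
force: [0.3, -0.5, 0.0]
opening: 0.0246
grasp_force: 0.0
```

>>> apply_moves(
  series=[
    {"grip": 0,"delta_pos": [0,0,0],"rot": [0,0,0]},
    {"grip": 0,"delta_pos": [0,0,0],"rot": [0,0,0]},
    {"grip": 0,"delta_pos": [0,0,0],"rot": [0,0,0]},
    {"grip": 0,"delta_pos": [0,0,0],"rot": [0,0,0]},
  ],
)

```text
time: 21.0
position: [0.6043, 0.235, 0.2858]
eef_rot: [[-0.995, 0.105, 0.0], [0.105, 0.995, -0.004], [-0.001, -0.004, -1.0]]
force: [-4.1, -9.7, 9.5]
opening: 0.0138
grasp_force: 30.0
```

Run:
```python
from h import *
stat(); bubbles();
```

```text
t 21.0 grasp [0.6043 0.2344 0.1218] yaw 173.99 open 0.0138 F [-4.0944 -9.7334  9.4522] gf 30.001278505660594 j7 0.6100752472732955
top x centroid 0.469 
top y centroid 0.584 
scene x centroid 0.364 
scene y centroid 0.566
```

Gripped, and the bubbles are visible from the fixed cameras. Turning clockwise 1.8 rad.

>>> apply_moves(
  series=[
    {"grip": 0,"delta_pos": [0,0,0],"rot": [0,0,0.12]},
    {"grip": 0,"delta_pos": [0,0,0],"rot": [0,0,0.24]},
    {"grip": 0,"delta_pos": [0,0,0],"rot": [0,0,0.36]},
    {"grip": 0,"delta_pos": [0,0,0],"rot": [0,0,0.48]},
    {"grip": 0,"delta_pos": [0,0,0],"rot": [0,0,0.6]},
    {"grip": 0,"delta_pos": [0,0,0],"rot": [0,0,0.72]},
    {"grip": 0,"delta_pos": [0,0,0],"rot": [0,0,0.84]},
    {"grip": 0,"delta_pos": [0,0,0],"rot": [0,0,0.95]},
  ],
)

```text
time: 21.77
position: [0.6045, 0.2355, 0.2858]
eef_rot: [[-0.489, 0.873, 0.002], [0.873, 0.489, -0.002], [-0.002, 0.001, -1.0]]
force: [0.5, -4.8, 3.4]
opening: 0.0137
grasp_force: 30.0
```

>>> apply_moves(
  series=[
    {"grip": 0,"delta_pos": [0,0,0],"rot": [0,0,0.12]},
    {"grip": 0,"delta_pos": [0,0,0],"rot": [0,0,0.24]},
    {"grip": 0,"delta_pos": [0,0,0],"rot": [0,0,0.36]},
    {"grip": 0,"delta_pos": [0,0,0],"rot": [0,0,0.48]},
    {"grip": 0,"delta_pos": [0,0,0],"rot": [0,0,0.6]},
    {"grip": 0,"delta_pos": [0,0,0],"rot": [0,0,0.72]},
    {"grip": 0,"delta_pos": [0,0,0],"rot": [0,0,0.84]},
    {"grip": 0,"delta_pos": [0,0,0],"rot": [0,0,0.84]},
  ],
)

```text
time: 22.43
position: [0.6051, 0.2354, 0.2858]
eef_rot: [[0.326, 0.945, 0.004], [0.945, -0.326, -0.001], [0.0, 0.004, -1.0]]
force: [6.2, -2.2, 0.2]
opening: 0.0134
grasp_force: 30.0
```

Run:
```python
from h import *
stat(); bubbles(True);
```

```text
t 22.43 grasp [0.6058 0.2353 0.1218] yaw 71.0 open 0.0134 F [ 6.1748 -2.2454  0.2393] gf 30.001001501223072 j7 -1.0475536376622594
top x centroid 0.471 [83, 60, 59, 66, 69, 79, 95, 106, 105, 93, 77, 69, 68, 71, 76, 84]
top y centroid 0.464 [134, 107, 76, 63, 66, 70, 71, 74, 74, 79, 90, 103, 108, 108, 101, 87, 78, 77, 78, 79, 78, 76, 76, 77, 76, 73, 86]
scene x centroid 0.357 [131, 114, 103, 131, 161, 165, 152, 129, 110, 105, 102, 89, 64, 46]
scene y centroid 0.459 [204, 78, 83, 96, 95, 93, 97, 97, 95, 93, 91, 131, 143, 140, 139, 109, 94, 95, 94, 92, 92, 93, 95, 92, 86, 88, 81, 62]
```

>>> apply_moves(
  series=[
    {"grip": 0,"delta_pos": [0,0,0],"rot": [0,0,-0.1]},
    {"grip": 0,"delta_pos": [0,0,0],"rot": [0,0,-0.2]},
    {"grip": 0,"delta_pos": [0,0,0],"rot": [0,0,-0.3]},
    {"grip": 0,"delta_pos": [0,0,0],"rot": [0,0,-0.37]},
    {"grip": 0,"delta_pos": [0,0,0],"rot": [0,0,-0.37]},
    {"grip": 0,"delta_pos": [0,0,0],"rot": [0,0,-0.37]},
  ],
)

```text
time: 23.03
position: [0.6049, 0.2355, 0.2858]
eef_rot: [[-0.045, 0.999, 0.003], [0.999, 0.045, -0.001], [-0.001, 0.003, -1.0]]
force: [4.6, -4.3, 4.2]
opening: 0.0135
grasp_force: 30.0
```

Run:
```python
from h import *
stat(); bubbles();
```

```text
t 23.03 grasp [0.6054 0.2354 0.1218] yaw 92.56 open 0.0135 F [ 4.5719 -4.3105  4.1859] gf 30.000202911905944 j7 -0.699687097493666
top x centroid 0.471 
top y centroid 0.485 
scene x centroid 0.36 
scene y centroid 0.482
```

>>> apply_moves(
  series=[
    {"grip": 0.5,"delta_pos": [0,0,0],"rot": [0,0,0]},
    {"grip": 0.5,"delta_pos": [0,0,0],"rot": [0,0,0]},
    {"grip": 0.5,"delta_pos": [0,0,0],"rot": [0,0,0]},
    {"grip": 0.5,"delta_pos": [0,0,0],"rot": [0,0,0]},
    {"grip": 0.5,"delta_pos": [0,0,-40],"rot": [0,0,0]},
    {"grip": 0.5,"delta_pos": [0,0,-80],"rot": [0,0,0]},
    {"grip": 0.5,"delta_pos": [0,0,-80],"rot": [0,0,0]},
  ],
)

```text
time: 23.72
position: [0.6044, 0.2382, 0.3726]
eef_rot: [[-0.048, 0.999, 0.008], [0.999, 0.048, 0.004], [0.004, 0.009, -1.0]]
force: [1.0, 1.3, 1.1]
opening: 0.0421
grasp_force: 0.0
```

Run:
```python
from h import *
stat(); go([.62,-.053,.16],84)
```

```text
t 23.72 grasp [0.6058 0.239  0.2086] yaw 92.76 open 0.0421 F [0.9593 1.2699 1.1295] gf 0.0 j7 -0.6620148133101584
go [0.62, -0.053, 0.16] 84 d [-291.8, 1.2, 47.4] rot [0.008, -0.005, 0.153]
```

>>> apply_moves(
  series=[
    {"grip": 0.5,"delta_pos": [-292,1,0],"rot": [0.008,-0.005,0.153]},
    {"grip": 0.5,"delta_pos": [-292,1,0],"rot": [0.008,-0.005,0.153]},
    {"grip": 0.5,"delta_pos": [-292,1,0],"rot": [0.008,-0.005,0.153]},
    {"grip": 0.5,"delta_pos": [-292,1,0],"rot": [0.008,-0.005,0.153]},
    {"grip": 0.5,"delta_pos": [-292,1,0],"rot": [0.008,-0.005,0.153]},
    {"grip": 0.5,"delta_pos": [-292,1,20],"rot": [0.008,-0.005,0.153]},
    {"grip": 0.5,"delta_pos": [-292,1,60],"rot": [0.008,-0.005,0.153]},
    {"grip": 0.5,"delta_pos": [-292,1,60],"rot": [0.008,-0.005,0.153]},
  ],
)

```text
time: 24.38
position: [0.6185, -0.0599, 0.3027]
eef_rot: [[0.11, 0.994, -0.009], [0.994, -0.11, -0.007], [-0.007, -0.008, -1.0]]
force: [-0.6, -0.8, -1.0]
opening: 0.0433
grasp_force: 0.0
```

>>> apply_moves(
  series=[
    {"grip": 0.5,"delta_pos": [0,0,0],"rot": [0,0,0]},
    {"grip": 0.5,"delta_pos": [0,0,0],"rot": [0,0,0]},
  ],
)

```text
time: 24.55
position: [0.6185, -0.0557, 0.3037]
eef_rot: [[0.107, 0.994, -0.01], [0.994, -0.107, -0.004], [-0.005, -0.01, -1.0]]
force: [-0.0, 0.5, 0.1]
opening: 0.0435
grasp_force: 0.0
```

Run:
```python
from h import *
stat(); wvials("w9.png")
```

```text
t 24.55 grasp [ 0.6168 -0.0563  0.1397] yaw 83.88 open 0.0435 F [-0.0293  0.4705  0.1112] gf 0.0 j7 -0.3449614621058689
frame 278 21 65 32
x sat [127, 151, 137, 80, 63, 61, 60, 60, 60, 60, 60, 60, 59, 59, 59, 60, 59, 60, 60, 60, 59, 52, 29, 24, 21, 20, 21, 21, 21, 21, 21, 21, 21, 21, 22, 22, 22, 22, 24, 37, 57, 61, 61, 61, 61, 60, 60, 60, 60, 60, 60, 60, 60, 59, 59, 59, 59, 59, 60, 60, 61, 67, 83, 131, 108]
x bubble 22 38 centre 30.0 mid 32.0
frame 295 95 27 103
y sat [120, 150, 152, 152, 152, 144, 100, 67, 57, 55, 55, 55, 55, 55, 55, 55, 55, 56, 56, 55, 55, 55, 55, 56, 55, 55, 55, 55, 55, 55, 55, 56, 55, 56, 54, 55, 55, 55, 55, 55, 55, 55, 54, 45, 34, 29, 25, 25, 26, 26, 26, 26, 26, 26, 27, 27, 26, 27, 27, 30, 45, 54, 56, 57, 57, 56, 56, 56, 57, 57, 57, 57, 56, 57, 57, 57, 57, 58, 58, 57, 58, 57, 58, 58, 59, 58, 59, 58, 58, 58, 59, 58, 59, 59, 59, 59, 60, 59, 59, 64, 87, 144, 138]
y bubble 44 59 centre 51.5 mid 51.0
```

Run:
```python
from h import *
def off(k,a,z=.066):
    A,B,C=[onz(k,*p,z)[:2] for p in a]; d=(C-A)/np.linalg.norm(C-A); return round(1000*float((B-(A+C)/2)@d),2),round(1000*np.linalg.norm(C-A),1)
k=cal("wrist")
print("now x",off(k,[(278+u,37) for u in(3.3,30.5,62.3)]),"y",off(k,[(308.5,95+v) for v in(6.3,51.8,100.3)]))
k=wk([.62,-.0519,.1492],84.51)
print("w7 x",off(k,[(275+u,49) for u in(3.5,29.2,59.5)]),"y",off(k,[(303.5,103+v) for v in(6.3,60.6,96.3)]))
k=wk([.6205,-.0531,.1459],83.82)
print("w6 x",off(k,[(u,46) for u in(277,289.2,332.5)]),"y",off(k,[(303,v) for v in(106.5,162,197.5)]))
stat(); go([.4605,.0872,.20],87)
```

```text
now x (-1.33, np.float64(34.4)) y (-2.21, np.float64(59.8))
w7 x (-1.41, np.float64(34.3)) y (5.05, np.float64(60.1))
w6 x (-9.37, np.float64(33.4)) y (5.4, np.float64(59.6))
t 24.6 grasp [ 0.6176 -0.0546  0.1411] yaw 84.02 open 0.0436 F [1.0764 0.7212 0.6098] gf 0.0 j7 -0.3449831719246391
go [0.4605, 0.0872, 0.2] 87 d [123.6, -172.7, -58.1] rot [-0.008, 0.004, -0.052]
```

>>> apply_moves(
  series=[
    {"grip": 0.5,"delta_pos": [0,0,-40],"rot": [-0.008,0.004,-0.052]},
    {"grip": 0.5,"delta_pos": [20,-20,-58],"rot": [-0.008,0.004,-0.052]},
    {"grip": 0.5,"delta_pos": [124,-173,-58],"rot": [-0.008,0.004,-0.052]},
    {"grip": 0.5,"delta_pos": [124,-173,-58],"rot": [-0.008,0.004,-0.052]},
    {"grip": 0.5,"delta_pos": [124,-173,-58],"rot": [-0.008,0.004,-0.052]},
    {"grip": 0.5,"delta_pos": [124,-173,-58],"rot": [-0.008,0.004,-0.052]},
    {"grip": 0.5,"delta_pos": [124,-173,-58],"rot": [-0.008,0.004,-0.052]},
    {"grip": 0.5,"delta_pos": [124,-173,-58],"rot": [-0.008,0.004,-0.052]},
  ],
)

```text
time: 25.27
position: [0.4571, 0.0926, 0.3648]
eef_rot: [[0.044, 0.999, 0.003], [0.999, -0.044, -0.004], [-0.004, 0.003, -1.0]]
force: [0.7, -0.1, 0.4]
opening: 0.0434
grasp_force: 0.0
```

>>> apply_moves(
  series=[
    {"grip": 0.5,"delta_pos": [0,0,0],"rot": [0,0,0]},
    {"grip": 0.5,"delta_pos": [0,0,0],"rot": [0,0,0]},
  ],
)

```text
time: 25.43
position: [0.4606, 0.0874, 0.3643]
eef_rot: [[0.052, 0.999, 0.002], [0.999, -0.052, -0.002], [-0.002, 0.002, -1.0]]
force: [0.1, 0.1, 0.1]
opening: 0.0435
grasp_force: 0.0
```

Run:
```python
from h import *
stat(); go([.4605,.0872,.121],87)
```

```text
t 25.43 grasp [0.461  0.087  0.2003] yaw 87.04 open 0.0435 F [0.1265 0.1094 0.0958] gf 0.0 j7 -0.39000044832705194
go [0.4605, 0.0872, 0.121] 87 d [-0.0, -0.3, 79.3] rot [0.002, 0.002, 0.001]
```

>>> apply_moves(
  series=[
    {"grip": 0.5,"delta_pos": [0,0,40],"rot": [0,0,0]},
    {"grip": 0.5,"delta_pos": [0,0,79],"rot": [0,0,0]},
    {"grip": 0.5,"delta_pos": [0,0,79],"rot": [0,0,0]},
    {"grip": 0,"delta_pos": [0,0,79],"rot": [0,0,0]},
    {"grip": 0,"delta_pos": [0,0,79],"rot": [0,0,0]},
    {"grip": 0,"delta_pos": [0,0,79],"rot": [0,0,0]},
    {"grip": 0,"delta_pos": [0,0,79],"rot": [0,0,0]},
    {"grip": 0,"delta_pos": [0,0,79],"rot": [0,0,0]},
  ],
)

```text
time: 26.1
position: [0.4605, 0.0865, 0.2849]
eef_rot: [[0.053, 0.999, 0.001], [0.999, -0.053, -0.002], [-0.002, 0.001, -1.0]]
force: [-0.1, 0.5, -0.4]
opening: 0.0179
grasp_force: 0.0
```

>>> apply_moves(
  series=[
    {"grip": 0,"delta_pos": [0,0,0],"rot": [0,0,0]},
    {"grip": 0,"delta_pos": [0,0,0],"rot": [0,0,0]},
    {"grip": 0,"delta_pos": [0,0,0],"rot": [0,0,-0.12]},
    {"grip": 0,"delta_pos": [0,0,0],"rot": [0,0,-0.24]},
    {"grip": 0,"delta_pos": [0,0,0],"rot": [0,0,-0.36]},
    {"grip": 0,"delta_pos": [0,0,0],"rot": [0,0,-0.48]},
    {"grip": 0,"delta_pos": [0,0,0],"rot": [0,0,-0.55]},
    {"grip": 0,"delta_pos": [0,0,0],"rot": [0,0,-0.55]},
  ],
)

```text
time: 26.77
position: [0.4606, 0.0864, 0.2848]
eef_rot: [[-0.479, 0.878, 0.001], [0.878, 0.479, -0.002], [-0.002, -0.0, -1.0]]
force: [0.8, -0.7, 4.4]
opening: 0.0138
grasp_force: 30.0
```

Run:
```python
from h import *
stat(); bubbles(True)
```

```text
t 26.77 grasp [0.4607 0.0861 0.1208] yaw 118.65 open 0.0138 F [ 0.7959 -0.6759  4.3828] gf 29.999091289937496 j7 0.04175052042672248
top x centroid 0.5 [77, 56, 56, 62, 66, 72, 86, 100, 104, 97, 83, 71, 66, 68, 73, 82]
top y centroid 0.489 [132, 105, 72, 61, 63, 67, 70, 71, 71, 72, 77, 92, 104, 108, 105, 94, 82, 75, 75, 76, 75, 73, 72, 72, 71, 70, 83]
scene x centroid 0.394 [126, 107, 99, 112, 145, 158, 155, 136, 116, 105, 97, 78, 58, 47]
scene y centroid 0.48 [198, 74, 78, 92, 90, 90, 89, 93, 92, 88, 84, 94, 119, 125, 122, 110, 91, 86, 86, 86, 85, 86, 85, 84, 84, 81, 69, 60]
```

>>> apply_moves(
  series=[
    {"grip": 0.5,"delta_pos": [0,0,0],"rot": [0,0,0]},
    {"grip": 0.5,"delta_pos": [0,0,0],"rot": [0,0,0]},
    {"grip": 0.5,"delta_pos": [0,0,0],"rot": [0,0,0]},
    {"grip": 0.5,"delta_pos": [0,0,0],"rot": [0,0,0]},
    {"grip": 0.5,"delta_pos": [0,0,-40],"rot": [0,0,0]},
    {"grip": 0.5,"delta_pos": [0,0,-90],"rot": [0,0,0]},
    {"grip": 0.5,"delta_pos": [0,0,-90],"rot": [0,0,0]},
    {"grip": 0.5,"delta_pos": [0,0,-90],"rot": [0,0,0]},
  ],
)

```text
time: 27.53
position: [0.461, 0.0872, 0.3772]
eef_rot: [[-0.476, 0.879, 0.005], [0.879, 0.476, -0.002], [-0.004, 0.003, -1.0]]
force: [0.3, -0.8, -0.7]
opening: 0.0433
grasp_force: 0.0
```

Run:
```python
from h import *
stat(); go([.6047,.2357,.21],92.6)
```

```text
t 27.53 grasp [0.4618 0.0869 0.2132] yaw 118.43 open 0.0433 F [ 0.2631 -0.7802 -0.713 ] gf 0.0 j7 0.15709978013830467
go [0.6047, 0.2357, 0.21] 92.6 d [62.2, 197.1, 3.6] rot [0.004, 0.003, 0.451]
```

>>> apply_moves(
  series=[
    {"grip": 0.5,"delta_pos": [62,197,4],"rot": [0.004,0.003,0.451]},
    {"grip": 0.5,"delta_pos": [62,197,4],"rot": [0.004,0.003,0.451]},
    {"grip": 0.5,"delta_pos": [62,197,4],"rot": [0.004,0.003,0.451]},
    {"grip": 0.5,"delta_pos": [62,197,4],"rot": [0.004,0.003,0.451]},
    {"grip": 0.5,"delta_pos": [62,197,4],"rot": [0.004,0.003,0.451]},
    {"grip": 0.5,"delta_pos": [62,197,4],"rot": [0.004,0.003,0.451]},
    {"grip": 0.5,"delta_pos": [62,197,4],"rot": [0.004,0.003,0.451]},
    {"grip": 0.5,"delta_pos": [62,197,4],"rot": [0.004,0.003,0.451]},
  ],
)

```text
time: 28.2
position: [0.6037, 0.2367, 0.3679]
eef_rot: [[-0.048, 0.999, -0.008], [0.999, 0.048, 0.001], [0.001, -0.008, -1.0]]
force: [-0.1, -0.2, 0.3]
opening: 0.0437
grasp_force: 0.0
```

Run:
```python
from h import *
stat(); go([.6047,.2357,.121],92.6)
```

```text
t 28.2 grasp [0.6024 0.2368 0.2039] yaw 92.77 open 0.0437 F [-0.0632 -0.1963  0.2662] gf 0.0 j7 -0.6792599164276455
go [0.6047, 0.2357, 0.121] 92.6 d [-1.1, 1.6, 82.9] rot [-0.008, -0.001, 0.003]
```

>>> apply_moves(
  series=[
    {"grip": 0.5,"delta_pos": [-1,1.6,40],"rot": [-0.008,0,0]},
    {"grip": 0.5,"delta_pos": [-1,1.6,82],"rot": [-0.008,0,0]},
    {"grip": 0.5,"delta_pos": [-1,1.6,82],"rot": [-0.008,0,0]},
    {"grip": 0,"delta_pos": [-1,1.6,82],"rot": [-0.008,0,0]},
    {"grip": 0,"delta_pos": [-1,1.6,82],"rot": [-0.008,0,0]},
    {"grip": 0,"delta_pos": [-1,1.6,82],"rot": [-0.008,0,0]},
    {"grip": 0,"delta_pos": [-1,1.6,82],"rot": [-0.008,0,0]},
    {"grip": 0,"delta_pos": [-1,1.6,82],"rot": [-0.008,0,0]},
  ],
)

```text
time: 28.87
position: [0.6053, 0.2342, 0.2894]
eef_rot: [[-0.046, 0.999, 0.005], [0.999, 0.046, 0.001], [0.001, 0.005, -1.0]]
force: [0.1, -0.2, 0.6]
opening: 0.018
grasp_force: 0.0
```

>>> apply_moves(
  series=[
    {"grip": 0,"delta_pos": [0,0,0],"rot": [0,0,0]},
    {"grip": 0,"delta_pos": [0,0,0],"rot": [0,0,0]},
    {"grip": 0,"delta_pos": [0,0,0],"rot": [0,0,-0.1]},
    {"grip": 0,"delta_pos": [0,0,0],"rot": [0,0,-0.2]},
    {"grip": 0,"delta_pos": [0,0,0],"rot": [0,0,-0.3]},
    {"grip": 0,"delta_pos": [0,0,0],"rot": [0,0,-0.35]},
    {"grip": 0,"delta_pos": [0,0,0],"rot": [0,0,-0.35]},
    {"grip": 0,"delta_pos": [0,0,0],"rot": [0,0,-0.35]},
  ],
)

```text
time: 29.53
position: [0.6047, 0.2343, 0.2892]
eef_rot: [[-0.386, 0.922, 0.003], [0.922, 0.386, 0.0], [-0.001, 0.002, -1.0]]
force: [-6.2, -3.4, 7.1]
opening: 0.0139
grasp_force: 30.0
```

Run:
```python
from h import *
stat(); bubbles(True)
```

```text
t 29.53 grasp [0.6051 0.2344 0.1252] yaw 112.73 open 0.0139 F [-6.2485 -3.392   7.0769] gf 30.00097258016467 j7 -0.39198943541994413
top x centroid 0.501 [78, 56, 57, 63, 67, 73, 88, 102, 107, 100, 85, 73, 69, 70, 76, 84]
top y centroid 0.51 [131, 103, 73, 65, 67, 69, 74, 74, 72, 72, 76, 86, 101, 110, 111, 104, 90, 80, 78, 78, 77, 74, 73, 73, 71, 71, 88]
scene x centroid 0.392 [131, 111, 103, 116, 150, 164, 160, 139, 118, 108, 102, 82, 60, 49]
scene y centroid 0.499 [206, 78, 80, 96, 93, 92, 92, 96, 95, 91, 87, 84, 110, 126, 125, 122, 100, 85, 86, 89, 88, 86, 85, 85, 85, 81, 69, 67]
```

>>> apply_moves(
  series=[
    {"grip": 0.5,"delta_pos": [0,0,0],"rot": [0,0,0]},
    {"grip": 0.5,"delta_pos": [0,0,0],"rot": [0,0,0]},
    {"grip": 0.5,"delta_pos": [0,0,0],"rot": [0,0,0]},
    {"grip": 0.5,"delta_pos": [0,0,0],"rot": [0,0,0]},
    {"grip": 0.5,"delta_pos": [0,0,-40],"rot": [0,0,0]},
    {"grip": 0.5,"delta_pos": [0,0,-80],"rot": [0,0,0]},
    {"grip": 0.5,"delta_pos": [0,0,-80],"rot": [0,0,0]},
    {"grip": 0.5,"delta_pos": [0,0,-80],"rot": [0,0,0]},
  ],
)

```text
time: 30.3
position: [0.6052, 0.2347, 0.3707]
eef_rot: [[-0.386, 0.923, 0.008], [0.923, 0.386, 0.002], [-0.001, 0.008, -1.0]]
force: [-0.5, 1.1, -0.6]
opening: 0.0429
grasp_force: 0.0
```

Run:
```python
from h import *
stat(); go([.635,-.080,.15],84)
```

```text
t 30.3 grasp [0.6064 0.2351 0.2067] yaw 112.68 open 0.0429 F [-0.4508  1.0623 -0.5696] gf 0.0 j7 -0.3550544774375323
go [0.635, -0.08, 0.15] 84 d [-301.8, -94.3, 56.2] rot [0.008, -0.001, 0.501]
```

>>> apply_moves(
  series=[
    {"grip": 0.5,"delta_pos": [-302,-94,0],"rot": [0.008,-0.001,0.501]},
    {"grip": 0.5,"delta_pos": [-302,-94,0],"rot": [0.008,-0.001,0.501]},
    {"grip": 0.5,"delta_pos": [-302,-94,0],"rot": [0.008,-0.001,0.501]},
    {"grip": 0.5,"delta_pos": [-302,-94,0],"rot": [0.008,-0.001,0.501]},
    {"grip": 0.5,"delta_pos": [-302,-94,0],"rot": [0.008,-0.001,0.501]},
    {"grip": 0.5,"delta_pos": [-302,-94,0],"rot": [0.008,-0.001,0.501]},
    {"grip": 0.5,"delta_pos": [-302,-94,40],"rot": [0.008,-0.001,0.501]},
    {"grip": 0.5,"delta_pos": [-302,-94,56],"rot": [0.008,-0.001,0.501]},
  ],
)

```text
time: 30.97
position: [0.6351, -0.0819, 0.3162]
eef_rot: [[0.108, 0.994, -0.0], [0.994, -0.108, -0.003], [-0.004, -0.0, -1.0]]
force: [0.9, 0.5, 0.9]
opening: 0.0438
grasp_force: 0.0
```

>>> apply_moves(
  series=[
    {"grip": 0.5,"delta_pos": [0,0,0],"rot": [0,0,0]},
    {"grip": 0.5,"delta_pos": [0,0,0],"rot": [0,0,0]},
    {"grip": 0.5,"delta_pos": [0,0,0],"rot": [0,0,0]},
  ],
)

```text
time: 31.22
position: [0.6344, -0.0771, 0.3147]
eef_rot: [[0.104, 0.995, -0.005], [0.995, -0.104, -0.0], [-0.001, -0.005, -1.0]]
force: [-0.1, 1.3, 0.8]
opening: 0.044
grasp_force: 0.0
```

Run:
```python
from h import *
stat(); wvials("w10.png")
```

```text
t 31.22 grasp [ 0.6335 -0.0772  0.1507] yaw 84.02 open 0.044 F [-0.0768  1.283   0.8269] gf 0.0 j7 -0.3339403711066212
frame 247 0 63 22
x sat [145, 142, 113, 105, 98, 94, 92, 93, 94, 92, 94, 93, 94, 93, 92, 93, 94, 94, 94, 94, 93, 93, 90, 83, 82, 82, 81, 82, 81, 82, 81, 77, 76, 76, 77, 76, 74, 74, 76, 81, 87, 88, 88, 87, 87, 88, 88, 89, 89, 88, 88, 88, 87, 87, 87, 89, 89, 83, 83, 112, 151, 150, 109]
frame 266 64 26 104
y sat [116, 148, 150, 148, 135, 96, 72, 64, 57, 56, 56, 55, 55, 55, 55, 55, 55, 55, 55, 56, 55, 55, 55, 55, 56, 55, 55, 55, 55, 55, 55, 55, 55, 55, 55, 54, 54, 54, 54, 54, 54, 55, 54, 54, 54, 49, 30, 18, 14, 14, 13, 14, 14, 14, 15, 15, 15, 16, 17, 16, 17, 20, 32, 49, 55, 56, 55, 56, 56, 56, 56, 55, 56, 56, 56, 56, 56, 55, 56, 57, 58, 58, 57, 57, 57, 57, 57, 57, 57, 58, 56, 57, 56, 56, 57, 57, 57, 57, 58, 73, 111, 155, 160, 116]
y bubble 46 62 centre 54.0 mid 51.5
```

>>> apply_moves(
  series=[
    {"grip": 0.5,"delta_pos": [45,0,-10],"rot": [0,0,0]},
    {"grip": 0.5,"delta_pos": [45,0,-10],"rot": [0,0,0]},
    {"grip": 0.5,"delta_pos": [45,0,-10],"rot": [0,0,0]},
    {"grip": 0.5,"delta_pos": [45,0,-10],"rot": [0,0,0]},
    {"grip": 0.5,"delta_pos": [45,0,-10],"rot": [0,0,0]},
  ],
)

```text
time: 31.68
position: [0.6393, -0.0329, 0.3256]
eef_rot: [[0.104, 0.995, -0.004], [0.995, -0.104, -0.002], [-0.002, -0.003, -1.0]]
force: [0.4, -0.3, -0.1]
opening: 0.0434
grasp_force: 0.0
```

```bash
cat >> h.py <<'E'
def edges(p,lo,hi):
    "sub-pixel glass ends (sat crosses 85) and bubble ends (crosses mid) of a saturation profile"
    p=np.array(p,float); n=len(p)
    def cross(i,j,t): return i+(t-p[i])/(p[j]-p[i])*(j-i)
    a=next(cross(i,i+1,85) for i in range(n//3) if p[i]>=85>p[i+1] and p[i:i+1].max()>=85 and (p[i+1:i+6]<85).all())
    b=next(cross(i,i-1,85) for i in range(n-1,2*n//3,-1) if p[i]>=85>p[i-1] and (p[i-5:i]<85).all())
    t=(np.median(p)+p[12:-12].min())/2; q=np.where(p[4:-4]<t)[0]+4
    return a,cross(q[0]-1,q[0],t)*.5+cross(q[-1],q[-1]+1,t)*.5,b
def wlevel(fn):
    st=monitor.state(); k=cal("wrist",st); im=np.array(optics.capture("wrist"))[:,:,::-1].copy(); cv2.imwrite("pics/"+fn,im); h=cv2.cvtColor(im,cv2.COLOR_BGR2HSV)
    m=cv2.inRange(h,(12,120,60),(26,255,255)); m=cv2.morphologyEx(m,cv2.MORPH_CLOSE,np.ones((15,15)))[:262]
    n,l,s,c=cv2.connectedComponentsWithStats(m)
    for i in range(1,n):
        x,y,w,hh,A=s[i]
        if A<900 or max(w,hh)>120: continue
        if w>hh: p=h[y+hh//2-3:y+hh//2+4,x:x+w,1].mean(0); P=lambda u:(x+u,y+hh/2)
        else: p=h[y:y+hh,x+w//2-3:x+w//2+4,1].mean(1); P=lambda u:(x+w/2,y+u)
        e=edges(p,0,0); a,b,c_=[onz(k,*P(u),.066)[:2] for u in e]; d=(c_-a)/np.linalg.norm(c_-a)
        print("x" if w>hh else "y",(x,y,w,hh),np.round(e,1),"offset mm",round(1000*float((b-(a+c_)/2)@d),2),"len",round(1000*np.linalg.norm(c_-a),1))
E
python3 - <<'E'
from h import *
stat(); wlevel("w11.png")
E
```

```text
t 31.68 grasp [ 0.6387 -0.0332  0.1616] yaw 84.02 open 0.0434 F [ 0.3894 -0.3329 -0.108 ] gf 0.0 j7 -0.40191536484692497
y (np.int32(267), np.int32(134), np.int32(23), np.int32(89)) [ 6.7 47.4 87.1] offset mm -0.74 len 59.3
```

```bash
sed -i 's/A<900/A<350/' h.py
python3 - <<'E'
from h import *
wlevel("w12.png")
im=cv2.imread("pics/w12.png"); h=cv2.cvtColor(im,cv2.COLOR_BGR2HSV)
m=cv2.inRange(h,(12,120,60),(26,255,255)); m=cv2.morphologyEx(m,cv2.MORPH_CLOSE,np.ones((15,15)))[:262]
print(cv2.connectedComponentsWithStats(m)[2].tolist())
E
```

```text
x (np.int32(250), np.int32(72), np.int32(56), np.int32(25)) [ 1.4 27.3 52.6] offset mm 0.16 len 34.0
y (np.int32(267), np.int32(133), np.int32(23), np.int32(90)) [ 6.9 47.8 87.3] offset mm -0.61 len 59.3
[[0, 0, 560, 262, 144275], [250, 72, 56, 25, 593], [267, 133, 23, 90, 1852]]
```

Run:
```python
from h import *
k=wk([.6205,-.0531,.1459],83.82); z=.068
for n,p in {"w01 L":(158,138),"w01 R":(265,138),"end L":(165,219),"end R":(262,221),"w12 L":(152,42),"w12 R":(265,46),"edge br":(342,241)}.items(): print(n,onz(k,*p,z if "edge" not in n else .062))
k=wk([.4885,.0742,.2482],83.91)
for n,p in {"end3 L":(358,65),"end3 R":(431,66),"w23 L":(354,128),"w23 R":(426,128),"w12 L":(351,186),"w12 R":(420,186),"w01 L":(347,239),"w01 R":(412,239)}.items(): print(n,onz(k,*p,z))
c=np.array([.585,.0735]); R=np.array([[.9942,.1075],[-.1075,.9942]])
for y in(-112,-56,0,56,112): print(y,c+R@[-.0335,y/1000],c+R@[.0335,y/1000])
# meters from all cameras now
for n in("top","scene"):
    im,k=shot(n,n+"2.png"); g=im.max(2).astype(int); sat=cv2.cvtColor(im,cv2.COLOR_BGR2HSV)
    for m in([.573,-.205],[.439,-.181]):
        u,v=proj(k,[*m,.036]).astype(int); c=g[v-25:v+26,u-25:u+26]
        b=(c>140).astype(np.uint8); N,l,s,ce=cv2.connectedComponentsWithStats(b)
        for i in range(1,N):
            if 25<s[i][4]<400:
                r=cv2.minAreaRect(np.argwhere(l==i)[:,::-1].astype(np.float32)); print(n,m,s[i][4],"dial",onz(k,*(ce[i]+[u-25,v-25]),.036),r)
```

```text
w01 L [0.5453 0.0184 0.068 ]
w01 R [0.6139 0.011  0.068 ]
end L [ 0.538  -0.0362  0.068 ]
end R [ 0.6047 -0.045   0.068 ]
w12 L [0.554  0.0738 0.068 ]
w12 R [0.6206 0.0644 0.068 ]
edge br [ 0.6601 -0.0685  0.062 ]
end3 L [0.565  0.1843 0.068 ]
end3 R [0.6295 0.1766 0.068 ]
w23 L [0.5591 0.1303 0.068 ]
w23 R [0.6261 0.1231 0.068 ]
w12 L [0.5537 0.075  0.068 ]
w12 R [0.6213 0.0678 0.068 ]
w01 L [0.5469 0.0192 0.068 ]
w01 R [0.6139 0.0121 0.068 ]
-112 [ 0.5397 -0.0342] [ 0.6063 -0.0415]
-56 [0.5457 0.0214] [0.6123 0.0142]
0 [0.5517 0.0771] [0.6183 0.0699]
56 [0.5577 0.1328] [0.6243 0.1256]
112 [0.5637 0.1885] [0.6303 0.1812]
scene [0.573, -0.205] 115 dial [ 0.5734 -0.2077  0.036 ] ((24.692306518554688, 25.5384578704834), (12.203404426574707, 10.53930377960205), 56.3099365234375)
scene [0.439, -0.181] 231 dial [ 0.3541 -0.2086  0.036 ] ((13.5, 4.5), (9.0, 27.0), 90.0)
scene [0.439, -0.181] 91 dial [ 0.4353 -0.1832  0.036 ] ((24.47058868408203, 24.117645263671875), (9.701424598693848, 10.6715669631958), 14.03624439239502)
```

Run:
```python
from h import *
go([.51,-.21,.24],84)
```

```text
go [0.51, -0.21, 0.24] 84 d [-189.1, -110.2, -78.0] rot [-0.004, 0.002, -0.001]
```

>>> apply_moves(
  series=[
    {"grip": 0.8,"delta_pos": [0,0,-40],"rot": [0,0,0]},
    {"grip": 0.8,"delta_pos": [-189,-110,-78],"rot": [0,0,0]},
    {"grip": 0.8,"delta_pos": [-189,-110,-78],"rot": [0,0,0]},
    {"grip": 0.8,"delta_pos": [-189,-110,-78],"rot": [0,0,0]},
    {"grip": 0.8,"delta_pos": [-189,-110,-78],"rot": [0,0,0]},
    {"grip": 0.8,"delta_pos": [-189,-110,-78],"rot": [0,0,0]},
    {"grip": 0.8,"delta_pos": [-189,-110,-78],"rot": [0,0,0]},
    {"grip": 0.8,"delta_pos": [-189,-110,-78],"rot": [0,0,0]},
  ],
)

```text
time: 32.55
position: [0.5081, -0.2143, 0.4047]
eef_rot: [[0.113, 0.994, -0.004], [0.994, -0.113, -0.004], [-0.005, -0.004, -1.0]]
force: [0.6, -0.0, 1.2]
opening: 0.0692
grasp_force: 0.0
```

>>> apply_moves(
  series=[
    {"grip": 0.8,"delta_pos": [0,0,0],"rot": [0,0,0]},
    {"grip": 0.8,"delta_pos": [0,0,0],"rot": [0,0,0]},
    {"grip": 0.8,"delta_pos": [0,0,0],"rot": [0,0,0]},
  ],
)

```text
time: 32.8
position: [0.511, -0.208, 0.4039]
eef_rot: [[0.103, 0.995, -0.004], [0.995, -0.103, -0.001], [-0.001, -0.004, -1.0]]
force: [-0.7, 0.3, -0.9]
opening: 0.0694
grasp_force: 0.0
```

```bash
cat >> h.py <<'E'
def meters(fn=None,z=.036):
    "dial faces in the wrist view: white blobs inside black; centre on the plane z, size and yaw of both sides"
    st=monitor.state(); k=cal("wrist",st); im=np.array(optics.capture("wrist"))[:,:,::-1].copy()
    if fn: cv2.imwrite("pics/"+fn,im)
    g=im.max(2); b=cv2.morphologyEx((g>115).astype(np.uint8),cv2.MORPH_CLOSE,np.ones((5,5)))
    N,l,s,c=cv2.connectedComponentsWithStats(b)
    for i in range(1,N):
        if not 250<s[i][4]<6000: continue
        ct=max(cv2.findContours((l==i).astype(np.uint8),cv2.RETR_EXTERNAL,cv2.CHAIN_APPROX_NONE)[0],key=len)
        ring=cv2.dilate((l==i).astype(np.uint8),np.ones((9,9)))&(1-cv2.dilate((l==i).astype(np.uint8),np.ones((5,5))))
        dark=(g[ring>0]<60).mean()
        W=np.array([onz(k,*p[0],z)[:2] for p in ct],np.float32)*1000; r=cv2.minAreaRect(W)
        bx=cv2.boxPoints(r); e1,e2=bx[1]-bx[0],bx[2]-bx[1]; L=e1 if np.linalg.norm(e1)>np.linalg.norm(e2) else e2
        print("blob",np.round(c[i]),s[i].tolist(),"dark",round(float(dark),2),"c",np.round(r[0],1),"size",np.round(r[1],1),"long-side yaw",round(float(np.degrees(np.arctan2(L[1],L[0]))%180),1))
E
python3 - <<'E'
from h import *
stat(); meters("m1.png")
im=cv2.imread("pics/m1.png")
E
```

```text
t 32.8 grasp [ 0.5104 -0.2081  0.2399] yaw 84.11 open 0.0694 F [-0.7498  0.3271 -0.8671] gf 0.0 j7 0.037219889854876065
blob [213. 170.] [194, 154, 37, 33, 813] dark 0.89 c [ 435.4 -181.6] size [26.9 35.2] long-side yaw 160.3
```

View pics/m1.png

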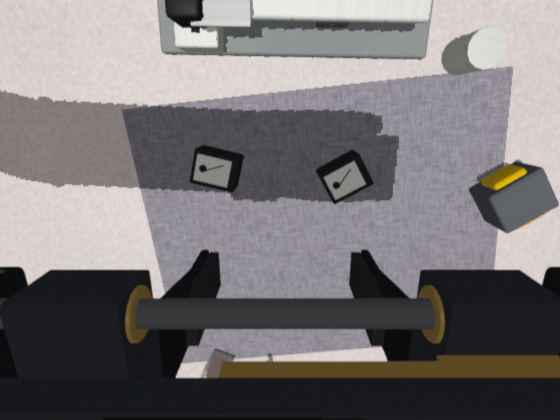

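Two meters, both upright, dials at (213,170) and (342,178). I'll measure the second with a lower threshold.

```bash
sed -i 's/def meters(fn=None,z=.036):/def meters(fn=None,z=.036,th=115):/; s/(g>115)/(g>th)/' h.py
python3 - <<'E'
from h import *
for th in(125,140,155): print(th); meters(None,.036,th)
stat(); go([.4354,-.1816,.10],160.3)
E
```

```text
125
blob [213. 170.] [194, 155, 37, 32, 775] dark 0.93 c [ 435.4 -181.6] size [26.2 34.9] long-side yaw 160.5
140
blob [281. 348.] [176, 330, 211, 48, 5978] dark 0.6 c [ 478.4 -409.4] size [268.4  70.1] long-side yaw 0.5
155
blob [306. 350.] [205, 330, 182, 32, 2685] dark 0.17 c [ 502.9 -409.5] size [ 46.1 225. ] long-side yaw 174.2
blob [193. 367.] [176, 349, 31, 29, 536] dark 0.53 c [ 366.6 -422.4] size [43.3 40.5] long-side yaw 84.3
t 33.0 grasp [ 0.5101 -0.2087  0.2398] yaw 84.07 open 0.0697 F [ 0.4946  0.1125 -0.0719] gf 0.0 j7 0.03760134465640564
go [0.4354, -0.1816, 0.1] 160.3 d [19.2, -77.2, 140.1] rot [-0.004, -0.002, -1.33]
```

>>> apply_moves(
  series=[
    {"grip": 0.8,"delta_pos": [19,-77,80],"rot": [0,0,-0.95]},
    {"grip": 0.8,"delta_pos": [19,-77,80],"rot": [0,0,-0.95]},
    {"grip": 0.8,"delta_pos": [19,-77,80],"rot": [0,0,-0.95]},
    {"grip": 0.8,"delta_pos": [19,-77,80],"rot": [0,0,-0.95]},
    {"grip": 0.8,"delta_pos": [19,-77,80],"rot": [0,0,-0.95]},
    {"grip": 0.8,"delta_pos": [19,-77,80],"rot": [0,0,-0.95]},
    {"grip": 0.8,"delta_pos": [19,-77,80],"rot": [0,0,-0.95]},
    {"grip": 0.8,"delta_pos": [19,-77,80],"rot": [0,0,-0.95]},
  ],
)

```text
time: 33.67
position: [0.4357, -0.1821, 0.3243]
eef_rot: [[-0.753, 0.658, -0.004], [0.658, 0.753, -0.001], [0.002, -0.004, -1.0]]
force: [-0.4, 0.3, -0.6]
opening: 0.0694
grasp_force: 0.0
```

>>> apply_moves(
  series=[
    {"grip": 0.8,"delta_pos": [0,0,0],"rot": [0,0,-0.38]},
    {"grip": 0.8,"delta_pos": [0,0,0],"rot": [0,0,-0.38]},
    {"grip": 0.8,"delta_pos": [0,0,0],"rot": [0,0,-0.38]},
    {"grip": 0.8,"delta_pos": [0,0,0],"rot": [0,0,-0.38]},
    {"grip": 0.8,"delta_pos": [0,0,0],"rot": [0,0,-0.38]},
    {"grip": 0.8,"delta_pos": [0,0,0],"rot": [0,0,-0.38]},
  ],
)

```text
time: 34.17
position: [0.4356, -0.1823, 0.3243]
eef_rot: [[-0.939, 0.343, -0.004], [0.343, 0.939, -0.001], [0.003, -0.003, -1.0]]
force: [-0.5, -0.1, -0.6]
opening: 0.0696
grasp_force: 0.0
```

Run:
```python
from h import *
stat(); meters("m2.png"); im,k=cv2.imread("pics/m2.png"),cal("wrist"); print(proj(k,[.4354,-.1816,.036])); go([.4354,-.1816,.028],160.3)
```

```text
t 34.17 grasp [ 0.4349 -0.1826  0.1603] yaw 159.97 open 0.0696 F [-0.5385 -0.1416 -0.5995] gf 0.0 j7 1.3876783920371034
blob [287. 212.] [270, 191, 34, 41, 1249] dark 1.0 c [ 434.9 -181.5] size [27.2 34.9] long-side yaw 160.7
blob [269. 281.] [217, 254, 136, 44, 3304] dark 0.56 c [ 490.4 -203.8] size [122.3  42.4] long-side yaw 70.1
blob [270. 349.] [176, 329, 211, 49, 5821] dark 0.69 c [ 566.8 -236.4] size [204.9  55.5] long-side yaw 70.2
[286.9004 212.0929]
go [0.4354, -0.1816, 0.028] 160.3 d [-0.0, 1.0, 132.3] rot [-0.003, -0.003, -0.005]
```

Confirmed to sub-millimetre. Descending, gripping and lifting.

>>> apply_moves(
  series=[
    {"grip": 0.8,"delta_pos": [0,1,40],"rot": [-0.003,-0.003,-0.008]},
    {"grip": 0.8,"delta_pos": [0,1,80],"rot": [-0.003,-0.003,-0.008]},
    {"grip": 0.8,"delta_pos": [0,1,115],"rot": [-0.003,-0.003,-0.008]},
    {"grip": 0.8,"delta_pos": [0,1,132],"rot": [-0.003,-0.003,-0.008]},
    {"grip": 0.8,"delta_pos": [0,1,132],"rot": [-0.003,-0.003,-0.008]},
    {"grip": 0,"delta_pos": [0,1,132],"rot": [-0.003,-0.003,-0.008]},
    {"grip": 0,"delta_pos": [0,1,132],"rot": [-0.003,-0.003,-0.008]},
    {"grip": 0,"delta_pos": [0,1,132],"rot": [-0.003,-0.003,-0.008]},
  ],
)

```text
time: 34.88
position: [0.4361, -0.182, 0.194]
eef_rot: [[-0.943, 0.332, 0.002], [0.332, 0.943, -0.001], [-0.002, -0.001, -1.0]]
force: [-0.2, 0.5, -0.5]
opening: 0.0567
grasp_force: 0.0
```

>>> apply_moves(
  series=[
    {"grip": 0,"delta_pos": [0,0,0],"rot": [0,0,0]},
    {"grip": 0,"delta_pos": [0,0,0],"rot": [0,0,0]},
    {"grip": 0,"delta_pos": [0,0,0],"rot": [0,0,0]},
    {"grip": 0,"delta_pos": [0,0,0],"rot": [0,0,0]},
    {"grip": 0,"delta_pos": [0,0,0],"rot": [0,0,0]},
  ],
)

```text
time: 35.3
position: [0.4356, -0.182, 0.193]
eef_rot: [[-0.943, 0.332, 0.0], [0.332, 0.943, -0.0], [-0.0, -0.0, -1.0]]
force: [-2.5, 0.2, 7.6]
opening: 0.0376
grasp_force: 30.0
```

Run:
```python
from h import *
stat(); go([.576,-.013,.15],173.8); go([.4354,-.1816,.16],173.8)
```

```text
t 35.3 grasp [ 0.4356 -0.182   0.029 ] yaw 160.63 open 0.0376 F [-2.4784  0.1764  7.6286] gf 30.000095581635833 j7 1.2043725255192492
go [0.576, -0.013, 0.15] 173.8 d [-76.5, 205.9, -121.1] rot [-0.0, 0.0, -0.23]
go [0.4354, -0.1816, 0.16] 173.8 d [0.2, 0.2, -131.0] rot [-0.0, 0.0, -0.23]
```

>>> apply_moves(
  series=[
    {"grip": 0,"delta_pos": [0,0,-30],"rot": [0,0,0]},
    {"grip": 0,"delta_pos": [0,0,-65],"rot": [0,0,0]},
    {"grip": 0,"delta_pos": [0,0,-100],"rot": [0,0,0]},
    {"grip": 0,"delta_pos": [0,0,-125],"rot": [0,0,-0.1]},
    {"grip": 0,"delta_pos": [-10,27,-125],"rot": [0,0,-0.2]},
    {"grip": 0,"delta_pos": [-20,54,-125],"rot": [0,0,-0.23]},
    {"grip": 0,"delta_pos": [-30,81,-125],"rot": [0,0,-0.23]},
    {"grip": 0,"delta_pos": [-40,108,-125],"rot": [0,0,-0.23]},
  ],
)

```text
time: 35.97
position: [0.5094, -0.0926, 0.3175]
eef_rot: [[-0.994, 0.109, -0.0], [0.109, 0.994, -0.0], [0.0, -0.0, -1.0]]
force: [0.2, -0.7, 0.1]
opening: 0.0377
grasp_force: 30.0
```

Run:
```python
from h import *
stat(); go([.576,-.013,.15],173.8)
```

```text
t 35.97 grasp [ 0.5094 -0.0927  0.1535] yaw 173.74 open 0.0377 F [ 0.1962 -0.6954  0.0688] gf 29.998531630262733 j7 1.2941209452774387
go [0.576, -0.013, 0.15] 173.8 d [-57.5, 86.4, 3.4] rot [-0.0, -0.0, -0.001]
```

>>> apply_moves(
  series=[
    {"grip": 0,"delta_pos": [-18,27,0],"rot": [0,0,0]},
    {"grip": 0,"delta_pos": [-36,54,0],"rot": [0,0,0]},
    {"grip": 0,"delta_pos": [-50,75,0],"rot": [0,0,0]},
    {"grip": 0,"delta_pos": [-57,86,0],"rot": [0,0,0]},
    {"grip": 0,"delta_pos": [-57,86,10],"rot": [0,0,0]},
    {"grip": 0,"delta_pos": [-57,86,30],"rot": [0,0,0]},
    {"grip": 0,"delta_pos": [-57,86,45],"rot": [0,0,0]},
    {"grip": 0,"delta_pos": [-57,86,45],"rot": [0,0,0]},
  ],
)

```text
time: 36.63
position: [0.5733, -0.0151, 0.2687]
eef_rot: [[-0.994, 0.109, -0.006], [0.109, 0.994, 0.0], [0.006, -0.001, -1.0]]
force: [-0.6, 0.3, -1.8]
opening: 0.0377
grasp_force: 30.0
```

Run:
```python
from h import *
stat(); go([.576,-.013,.091],173.8)
```

```text
t 36.63 grasp [ 0.5723 -0.0151  0.1047] yaw 173.77 open 0.0377 F [-0.6448  0.3125 -1.8448] gf 29.99994880054146 j7 1.0562482324110862
go [0.576, -0.013, 0.091] 173.8 d [-2.6, 2.4, 13.7] rot [-0.001, -0.006, -0.001]
```

>>> apply_moves(
  series=[
    {"grip": 0,"delta_pos": [-3,2,0],"rot": [-0.001,-0.005,0]},
    {"grip": 0,"delta_pos": [-3,2,5],"rot": [-0.001,-0.005,0]},
    {"grip": 0,"delta_pos": [-3,2,9],"rot": [-0.001,-0.005,0]},
    {"grip": 0,"delta_pos": [-3,2,11],"rot": [-0.001,-0.005,0]},
    {"grip": 0,"delta_pos": [-3,2,12.5],"rot": [-0.001,-0.005,0]},
    {"grip": 0,"delta_pos": [-3,2,12.5],"rot": [-0.001,-0.005,0]},
  ],
)

```text
time: 37.13
position: [0.5779, -0.0122, 0.2597]
eef_rot: [[-0.994, 0.108, 0.005], [0.108, 0.994, 0.001], [-0.005, 0.001, -1.0]]
force: [0.1, 1.1, -1.0]
opening: 0.0378
grasp_force: 30.0
```

Run:
```python
from h import *
stat(); go([.576,-.013,.091],173.8)
```

```text
t 37.13 grasp [ 0.5787 -0.0121  0.0957] yaw 173.82 open 0.0378 F [ 0.1491  1.1379 -0.9859] gf 29.999930667690933 j7 1.0430990852368462
go [0.576, -0.013, 0.091] 173.8 d [1.9, -1.0, 4.7] rot [0.001, 0.005, 0.0]
```

>>> apply_moves(
  series=[
    {"grip": 0,"delta_pos": [1,0,1],"rot": [0,0.002,0]},
    {"grip": 0,"delta_pos": [1,0,2],"rot": [0,0.002,0]},
    {"grip": 0,"delta_pos": [1,0,3],"rot": [0,0.002,0]},
    {"grip": 0,"delta_pos": [1,0,4],"rot": [0,0.002,0]},
    {"grip": 0,"delta_pos": [1,0,4],"rot": [0,0.002,0]},
  ],
)

```text
time: 37.55
position: [0.577, -0.012, 0.2557]
eef_rot: [[-0.994, 0.108, 0.003], [0.108, 0.994, 0.001], [-0.002, 0.001, -1.0]]
force: [-0.3, -0.3, -1.0]
opening: 0.0379
grasp_force: 30.0
```

Run:
```python
from h import *
stat(); go([.576,-.013,.091],173.8)
```

```text
t 37.55 grasp [ 0.5774 -0.0118  0.0917] yaw 173.82 open 0.0379 F [-0.3332 -0.2623 -1.0344] gf 29.999940237030387 j7 1.0403605796838091
go [0.576, -0.013, 0.091] 173.8 d [0.9, -1.1, 0.7] rot [0.001, 0.002, 0.0]
```

>>> apply_moves(
  series=[
    {"grip": 0,"delta_pos": [0,0,0.7],"rot": [0,0,0]},
    {"grip": 0,"delta_pos": [0,0,1.3],"rot": [0,0,0]},
    {"grip": 0,"delta_pos": [0,0,1.3],"rot": [0,0,0]},
  ],
)

```text
time: 37.8
position: [0.5771, -0.0119, 0.255]
eef_rot: [[-0.994, 0.108, 0.003], [0.108, 0.994, 0.001], [-0.003, 0.001, -1.0]]
force: [-2.0, -0.2, 4.8]
opening: 0.0379
grasp_force: 30.0
```

>>> apply_moves(
  series=[
    {"grip": 0,"delta_pos": [0,0,0.7],"rot": [0,0,0]},
    {"grip": 0,"delta_pos": [0,0,1.2],"rot": [0,0,0]},
    {"grip": 0,"delta_pos": [0,0,1.2],"rot": [0,0,0]},
  ],
)

```text
time: 38.05
position: [0.5771, -0.0117, 0.2549]
eef_rot: [[-0.994, 0.108, 0.003], [0.108, 0.994, -0.0], [-0.003, 0.0, -1.0]]
force: [-8.1, -0.7, 17.8]
opening: 0.0378
grasp_force: 30.0
```

The meter is on the floor (contact at z = 0.091, as expected). Release and rise.

>>> apply_moves(
  series=[
    {"grip": 0,"delta_pos": [0,0,-1],"rot": [0,0,0]},
    {"grip": 0.75,"delta_pos": [0,0,-1],"rot": [0,0,0]},
    {"grip": 0.75,"delta_pos": [0,0,-1],"rot": [0,0,0]},
    {"grip": 0.75,"delta_pos": [0,0,-1],"rot": [0,0,0]},
    {"grip": 0.75,"delta_pos": [0,0,-1],"rot": [0,0,0]},
    {"grip": 0.75,"delta_pos": [0,0,-1],"rot": [0,0,0]},
    {"grip": 0.75,"delta_pos": [0,0,-40],"rot": [0,0,0]},
    {"grip": 0.75,"delta_pos": [0,0,-80],"rot": [0,0,0]},
  ],
)

```text
time: 38.72
position: [0.576, -0.0124, 0.3324]
eef_rot: [[-0.994, 0.107, -0.002], [0.107, 0.994, 0.002], [0.002, 0.002, -1.0]]
force: [1.2, -0.1, 0.0]
opening: 0.0644
grasp_force: 0.0
```

Run:
```python
from h import *
stat(); meters("m3.png",.098)
for n in("top","scene"):
    im,k=shot(n,n+"3.png"); g=im.max(2).astype(int)
    m=[.573,-.205]
    u,v=proj(k,[*m,.036]).astype(int)
    for th in (110,130,150):
        N,l,s,ce=cv2.connectedComponentsWithStats((g[v-35:v+36,u-35:u+36]>th).astype(np.uint8))
        for i in range(1,N):
            if 25<s[i][4]<300: print(n,th,s[i].tolist(),onz(k,*(ce[i]+[u-35,v-35]),.036))
go([.573,-.206,.17],120)
```

```text
t 38.72 grasp [ 0.5757 -0.012   0.1684] yaw 173.84 open 0.0644 F [ 1.2319 -0.0658  0.0233] gf 0.0 j7 1.0965095524627728
blob [285. 237.] [265, 213, 41, 48, 1793] dark 1.0 c [576.9 -12. ] size [27.4 34.3] long-side yaw 173.8
blob [282. 348.] [183, 329, 198, 49, 5716] dark 0.56 c [666.7 -27.2] size [ 41.1 154.4] long-side yaw 90.3
top 110 [29, 29, 14, 15, 136] [ 0.5728 -0.2062  0.036 ]
top 130 [29, 29, 14, 15, 110] [ 0.573  -0.2063  0.036 ]
top 150 [30, 30, 12, 11, 51] [ 0.5777 -0.2087  0.036 ]
scene 110 [28, 29, 15, 15, 122] [ 0.5738 -0.2077  0.036 ]
scene 130 [66, 2, 5, 24, 52] [ 0.5141 -0.1103  0.036 ]
scene 130 [28, 29, 15, 14, 118] [ 0.5733 -0.2077  0.036 ]
scene 150 [66, 2, 5, 24, 52] [ 0.5141 -0.1103  0.036 ]
scene 150 [28, 29, 15, 14, 113] [ 0.5732 -0.2078  0.036 ]
go [0.573, -0.206, 0.17] 120 d [-16.3, -193.8, 2.1] rot [0.005, 0.006, 0.939]
```

Run:
```python
from h import *
go([.5735,-.207,.17],203)
```

```text
go [0.5735, -0.207, 0.17] 203 d [-17.0, -194.7, 2.1] rot [-0.0, 0.008, -0.509]
```

>>> apply_moves(
  series=[
    {"grip": 0.8,"delta_pos": [-17,-194,0],"rot": [0,0,-0.51]},
    {"grip": 0.8,"delta_pos": [-17,-194,0],"rot": [0,0,-0.51]},
    {"grip": 0.8,"delta_pos": [-17,-194,0],"rot": [0,0,-0.51]},
    {"grip": 0.8,"delta_pos": [-17,-194,0],"rot": [0,0,-0.51]},
    {"grip": 0.8,"delta_pos": [-17,-194,0],"rot": [0,0,-0.51]},
    {"grip": 0.8,"delta_pos": [-17,-194,0],"rot": [0,0,-0.51]},
    {"grip": 0.8,"delta_pos": [-17,-194,0],"rot": [0,0,-0.51]},
    {"grip": 0.8,"delta_pos": [-17,-194,0],"rot": [0,0,-0.51]},
  ],
)

```text
time: 39.53
position: [0.5727, -0.206, 0.3323]
eef_rot: [[-0.92, -0.392, 0.002], [-0.392, 0.92, 0.002], [-0.003, 0.001, -1.0]]
force: [0.7, 1.0, 0.5]
opening: 0.0696
grasp_force: 0.0
```

Run:
```python
from h import *
stat(); meters("m4.png"); stat()
```

```text
t 39.53 grasp [ 0.573  -0.2057  0.1683] yaw -156.95 open 0.0696 F [0.7009 1.0494 0.5167] gf 0.0 j7 1.8845823369355383
blob [284. 207.] [268, 188, 33, 39, 1162] dark 1.0 c [ 572.1 -206.4] size [33.9 27.2] long-side yaw 23.1
blob [248. 287.] [217, 256, 79, 42, 1282] dark 0.52 c [ 643.5 -204.3] size [41.9 72.9] long-side yaw 113.1
blob [336. 280.] [314, 256, 40, 43, 1157] dark 0.56 c [ 615.6 -137.5] size [42.9 36.5] long-side yaw 23.1
blob [284. 347.] [197, 329, 190, 49, 5646] dark 0.48 c [ 700.8 -144.6] size [ 57.2 185.8] long-side yaw 119.8
t 39.58 grasp [ 0.5732 -0.205   0.1686] yaw -156.87 open 0.0695 F [-0.3182 -0.0797  0.7717] gf 0.0 j7 1.884752765525318
```

>>> apply_moves(
  series=[
    {"grip": 0.8,"delta_pos": [1,-0.5,40],"rot": [0,0,0]},
    {"grip": 0.8,"delta_pos": [1,-0.5,80],"rot": [0,0,0]},
    {"grip": 0.8,"delta_pos": [1,-0.5,120],"rot": [0,0,0]},
    {"grip": 0.8,"delta_pos": [1,-0.5,139],"rot": [0,0,0]},
    {"grip": 0.8,"delta_pos": [1,-0.5,139],"rot": [0,0,0]},
    {"grip": 0,"delta_pos": [1,-0.5,139],"rot": [0,0,0]},
    {"grip": 0,"delta_pos": [1,-0.5,139],"rot": [0,0,0]},
    {"grip": 0,"delta_pos": [1,-0.5,139],"rot": [0,0,0]},
  ],
)

```text
time: 40.25
position: [0.5734, -0.207, 0.1964]
eef_rot: [[-0.92, -0.392, 0.006], [-0.392, 0.92, -0.0], [-0.005, -0.002, -1.0]]
force: [-0.2, 0.1, 1.3]
opening: 0.0562
grasp_force: 0.0
```

>>> apply_moves(
  series=[
    {"grip": 0,"delta_pos": [0,0,0],"rot": [0,0,0]},
    {"grip": 0,"delta_pos": [0,0,0],"rot": [0,0,0]},
    {"grip": 0,"delta_pos": [0,0,0],"rot": [0,0,0]},
    {"grip": 0,"delta_pos": [0,0,0],"rot": [0,0,0]},
    {"grip": 0,"delta_pos": [0,0,0],"rot": [0,0,0]},
    {"grip": 0,"delta_pos": [0,0,0],"rot": [0,0,0]},
  ],
)

```text
time: 40.75
position: [0.5727, -0.2075, 0.1949]
eef_rot: [[-0.92, -0.391, 0.003], [-0.391, 0.92, 0.001], [-0.003, -0.001, -1.0]]
force: [-2.9, 0.8, 7.8]
opening: 0.0377
grasp_force: 30.0
```

Run:
```python
from h import *
stat(); go([.572,-.206,.18],203.1); go([.590,.099,.18],173.8)
```

```text
t 40.75 grasp [ 0.5733 -0.2074  0.0309] yaw -156.97 open 0.0377 F [-2.883   0.7602  7.7664] gf 29.99994051642716 j7 1.8004680007912874
go [0.572, -0.206, 0.18] 203.1 d [-0.5, 1.6, -149.1] rot [-0.001, 0.003, -0.001]
go [0.59, 0.099, 0.18] 173.8 d [-136.4, 275.2, -148.8] rot [0.0, 0.004, 0.51]
```

>>> apply_moves(
  series=[
    {"grip": 0,"delta_pos": [0,0,-30],"rot": [0,0,0]},
    {"grip": 0,"delta_pos": [0,0,-65],"rot": [0,0,0]},
    {"grip": 0,"delta_pos": [0,0,-100],"rot": [0,0,0]},
    {"grip": 0,"delta_pos": [0,0,-135],"rot": [0,0,0.1]},
    {"grip": 0,"delta_pos": [-10,20,-149],"rot": [0,0.002,0.2]},
    {"grip": 0,"delta_pos": [-22,45,-149],"rot": [0,0.004,0.3]},
    {"grip": 0,"delta_pos": [-36,73,-149],"rot": [0,0.004,0.4]},
    {"grip": 0,"delta_pos": [-50,101,-149],"rot": [0,0.004,0.51]},
  ],
)

```text
time: 41.42
position: [0.5783, -0.0943, 0.3435]
eef_rot: [[-0.994, 0.114, -0.001], [0.114, 0.994, 0.0], [0.001, 0.0, -1.0]]
force: [0.3, 0.6, -3.1]
opening: 0.038
grasp_force: 30.0
```

Run:
```python
from h import *
stat(); go([.590,.099,.18],173.8)
```

```text
t 41.42 grasp [ 0.5782 -0.0943  0.1795] yaw 173.47 open 0.038 F [ 0.2655  0.6424 -3.0639] gf 29.992502918466926 j7 1.236070501939473
go [0.59, 0.099, 0.18] 173.8 d [10.4, 193.4, -0.5] rot [0.0, -0.001, -0.006]
```

>>> apply_moves(
  series=[
    {"grip": 0,"delta_pos": [2,30,0],"rot": [0,0,-0.006]},
    {"grip": 0,"delta_pos": [4,65,0],"rot": [0,0,-0.006]},
    {"grip": 0,"delta_pos": [6,100,0],"rot": [0,0,-0.006]},
    {"grip": 0,"delta_pos": [8,135,0],"rot": [0,0,-0.006]},
    {"grip": 0,"delta_pos": [9,165,0],"rot": [0,0,-0.006]},
    {"grip": 0,"delta_pos": [10,185,0],"rot": [0,0,-0.006]},
    {"grip": 0,"delta_pos": [10.5,193.5,0],"rot": [0,0,-0.006]},
    {"grip": 0,"delta_pos": [10.5,193.5,15],"rot": [0,0,-0.006]},
  ],
)

```text
time: 42.08
position: [0.589, 0.1014, 0.3306]
eef_rot: [[-0.995, 0.098, 0.003], [0.098, 0.995, 0.002], [-0.002, 0.002, -1.0]]
force: [0.9, 0.9, -1.4]
opening: 0.0379
grasp_force: 30.0
```

>>> apply_moves(
  series=[
    {"grip": 0,"delta_pos": [0,0,15],"rot": [0,0,0]},
    {"grip": 0,"delta_pos": [0,0,30],"rot": [0,0,0]},
    {"grip": 0,"delta_pos": [0,0,45],"rot": [0,0,0]},
    {"grip": 0,"delta_pos": [0,0,55],"rot": [0,0,0]},
    {"grip": 0,"delta_pos": [0,0,55],"rot": [0,0,0]},
    {"grip": 0,"delta_pos": [0,0,55],"rot": [0,0,0]},
  ],
)

```text
time: 42.58
position: [0.5888, 0.098, 0.2728]
eef_rot: [[-0.995, 0.102, -0.002], [0.102, 0.995, 0.001], [0.002, 0.0, -1.0]]
force: [0.1, 0.9, -1.3]
opening: 0.0375
grasp_force: 30.0
```

Run:
```python
from h import *
stat(); go([.590,.099,.093],173.8)
```

```text
t 42.58 grasp [0.5884 0.0981 0.1088] yaw 174.14 open 0.0375 F [ 0.0572  0.8622 -1.2871] gf 29.999655741266906 j7 0.8627135410676088
go [0.59, 0.099, 0.093] 173.8 d [-1.1, 1.1, 15.8] rot [0.0, -0.002, 0.006]
```

>>> apply_moves(
  series=[
    {"grip": 0,"delta_pos": [-1,1,3],"rot": [0,-0.002,0.005]},
    {"grip": 0,"delta_pos": [-1,1,7],"rot": [0,-0.002,0.005]},
    {"grip": 0,"delta_pos": [-1,1,10],"rot": [0,-0.002,0.005]},
    {"grip": 0,"delta_pos": [-1,1,13],"rot": [0,-0.002,0.005]},
    {"grip": 0,"delta_pos": [-1,1,14.5],"rot": [0,-0.002,0.005]},
    {"grip": 0,"delta_pos": [-1,1,14.5],"rot": [0,-0.002,0.005]},
  ],
)

```text
time: 43.08
position: [0.5898, 0.0992, 0.2585]
eef_rot: [[-0.994, 0.107, 0.0], [0.107, 0.994, 0.0], [-0.0, 0.0, -1.0]]
force: [0.4, -0.5, -2.3]
opening: 0.0378
grasp_force: 30.0
```

>>> apply_moves(
  series=[
    {"grip": 0,"delta_pos": [0,0,0.7],"rot": [0,0,0]},
    {"grip": 0,"delta_pos": [0,0,1.2],"rot": [0,0,0]},
    {"grip": 0,"delta_pos": [0,0,1.2],"rot": [0,0,0]},
  ],
)

```text
time: 43.33
position: [0.59, 0.0993, 0.2577]
eef_rot: [[-0.994, 0.107, 0.001], [0.107, 0.994, 0.0], [-0.001, 0.0, -1.0]]
force: [-0.4, 0.9, -1.0]
opening: 0.038
grasp_force: 30.0
```

Run:
```python
from h import *
stat(); go([.590,.099,.093],173.8)
```

```text
t 43.33 grasp [0.5901 0.0994 0.0937] yaw 173.88 open 0.038 F [-0.4167  0.8937 -0.9936] gf 29.999606860801578 j7 0.8457615971459918
go [0.59, 0.099, 0.093] 173.8 d [-0.1, -0.3, 0.7] rot [0.0, 0.001, 0.001]
```

>>> apply_moves(
  series=[
    {"grip": 0,"delta_pos": [0,0,0.8],"rot": [0,0,0]},
    {"grip": 0,"delta_pos": [0,0,1.4],"rot": [0,0,0]},
    {"grip": 0,"delta_pos": [0,0,1.4],"rot": [0,0,0]},
  ],
)

```text
time: 43.58
position: [0.59, 0.0994, 0.2569]
eef_rot: [[-0.994, 0.107, 0.001], [0.107, 0.994, -0.0], [-0.001, 0.0, -1.0]]
force: [-3.7, -1.5, 5.7]
opening: 0.0379
grasp_force: 30.0
```

>>> apply_moves(
  series=[
    {"grip": 0,"delta_pos": [0,0,0.5],"rot": [0,0,0]},
    {"grip": 0,"delta_pos": [0,0,0.8],"rot": [0,0,0]},
    {"grip": 0,"delta_pos": [0,0,0.8],"rot": [0,0,0]},
  ],
)

```text
time: 43.83
position: [0.5899, 0.0996, 0.2569]
eef_rot: [[-0.994, 0.107, 0.001], [0.107, 0.994, -0.001], [-0.001, -0.0, -1.0]]
force: [-6.1, -2.7, 13.3]
opening: 0.0378
grasp_force: 30.0
```

>>> apply_moves(
  series=[
    {"grip": 0,"delta_pos": [0,0,-1],"rot": [0,0,0]},
    {"grip": 0.7,"delta_pos": [0,0,-1],"rot": [0,0,0]},
    {"grip": 0.7,"delta_pos": [0,0,-1],"rot": [0,0,0]},
    {"grip": 0.7,"delta_pos": [0,0,-1],"rot": [0,0,0]},
    {"grip": 0.7,"delta_pos": [0,0,-1],"rot": [0,0,0]},
    {"grip": 0.7,"delta_pos": [0,0,-1],"rot": [0,0,0]},
    {"grip": 0.7,"delta_pos": [0,0,-40],"rot": [0,0,0]},
    {"grip": 0.7,"delta_pos": [0,0,-80],"rot": [0,0,0]},
  ],
)

```text
time: 44.5
position: [0.5892, 0.0989, 0.3344]
eef_rot: [[-0.994, 0.106, -0.004], [0.106, 0.994, 0.0], [0.004, -0.0, -1.0]]
force: [1.6, -0.4, 0.7]
opening: 0.0606
grasp_force: 0.0
```

Run:
```python
from h import *
stat(); meters("m5.png",.098); go([.63,-.05,.20],84); go([.515,.36,.21],90)
```

```text
t 44.5 grasp [0.5886 0.0989 0.1704] yaw 173.9 open 0.0606 F [ 1.6211 -0.3519  0.6893] gf 0.0 j7 0.8957773676279864
blob [193.   8.] [175, 0, 36, 24, 498] dark 0.51 c [448.5  61.4] size [19.7 11.5] long-side yaw 83.9
blob [130.  43.] [63, 14, 115, 59, 4354] dark 0.43 c [460.5  16.8] size [63.  30.4] long-side yaw 83.0
blob [286. 235.] [266, 211, 40, 48, 1793] dark 1.0 c [589.   99.2] size [27.4 34.5] long-side yaw 174.0
blob [530. 271.] [503, 254, 57, 42, 1081] dark 0.87 c [633.3 271.3] size [36.6 25.3] long-side yaw 48.8
blob [285. 281.] [225, 260, 119, 39, 3392] dark 0.75 c [622.7  94.5] size [86.1 30.4] long-side yaw 84.0
blob [282. 347.] [189, 329, 187, 49, 5473] dark 0.61 c [679.7  83.9] size [ 42.6 147.2] long-side yaw 90.4
go [0.63, -0.05, 0.2] 84 d [-55.0, -145.5, -20.0] rot [0.008, 0.003, 1.569]
go [0.515, 0.36, 0.21] 90 d [102.8, 250.0, -29.9] rot [0.008, 0.004, 1.465]
```

>>> apply_moves(
  series=[
    {"grip": 0.7,"delta_pos": [0,0,-38],"rot": [0,0,0.1]},
    {"grip": 0.7,"delta_pos": [71,255,-40],"rot": [0,0,0.98]},
    {"grip": 0.7,"delta_pos": [71,255,-40],"rot": [0,0,0.98]},
    {"grip": 0.7,"delta_pos": [71,255,-40],"rot": [0,0,0.98]},
    {"grip": 0.7,"delta_pos": [71,255,-40],"rot": [0,0,0.98]},
    {"grip": 0.7,"delta_pos": [71,255,-40],"rot": [0,0,0.98]},
    {"grip": 0.7,"delta_pos": [71,255,-40],"rot": [0,0,0.98]},
    {"grip": 0.7,"delta_pos": [71,255,-40],"rot": [0,0,0.98]},
  ],
)

```text
time: 45.22
position: [0.5434, 0.366, 0.3756]
eef_rot: [[-0.481, 0.877, -0.0], [0.877, 0.481, 0.003], [0.003, 0.001, -1.0]]
force: [-0.6, 0.3, 0.1]
opening: 0.0614
grasp_force: 0.0
```

Run:
```python
from h import *
stat(); go([.545,.36,.21],89)
```

```text
t 45.22 grasp [0.5433 0.3665 0.2116] yaw 118.75 open 0.0614 F [-0.6111  0.3459  0.0615] gf 0.0 j7 -0.42877707259935205
go [0.545, 0.36, 0.21] 89 d [-6.1, -1.5, 1.6] rot [0.0, -0.003, 0.519]
```

>>> apply_moves(
  series=[
    {"grip": 0.7,"delta_pos": [-6,-1.5,2],"rot": [0,0,0.519]},
    {"grip": 0.7,"delta_pos": [-6,-1.5,2],"rot": [0,0,0.519]},
    {"grip": 0.7,"delta_pos": [-6,-1.5,2],"rot": [0,0,0.519]},
    {"grip": 0.7,"delta_pos": [-6,-1.5,2],"rot": [0,0,0.519]},
    {"grip": 0.7,"delta_pos": [-6,-1.5,2],"rot": [0,0,0.519]},
    {"grip": 0.7,"delta_pos": [-6,-1.5,2],"rot": [0,0,0.519]},
    {"grip": 0.7,"delta_pos": [-6,-1.5,2],"rot": [0,0,0.519]},
    {"grip": 0.7,"delta_pos": [-6,-1.5,2],"rot": [0,0,0.519]},
  ],
)

```text
time: 45.88
position: [0.548, 0.3544, 0.3734]
eef_rot: [[0.014, 1.0, 0.001], [1.0, -0.014, 0.0], [0.0, 0.001, -1.0]]
force: [-0.3, -1.3, -0.2]
opening: 0.0608
grasp_force: 0.0
```

Run:
```python
from h import *
stat(); bubbles(); im,k=shot("wrist","f1.png")
for P in([.545,.4285,.056],[.4785,.4065,.105]): print(proj(k,P))
h=cv2.resize(im[90:330,120:440],(800,600),interpolation=cv2.INTER_CUBIC); cv2.imwrite("pics/f1z.png",h)
```

```text
t 45.88 grasp [0.5481 0.3544 0.2094] yaw 89.19 open 0.0608 F [-0.3012 -1.326  -0.2217] gf 0.0 j7 -0.8930989921075837
top x centroid 0.501 
top y centroid 0.509 
scene x centroid 0.392 
scene y centroid 0.499 
[280.3867 117.0333]
[189.3333 151.6633]
```

View pics/f1z.png

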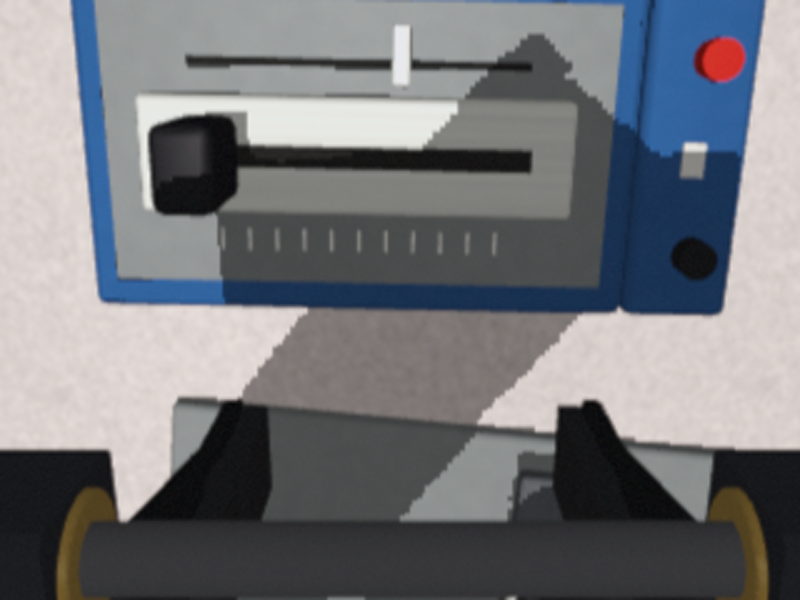

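The view shows the fader at the robot end (about (195,165)), the pointer at column 401 with its tip at row 85, and 11 scale ticks from column 222 to 494 at row 243.

Run:
```python
from h import *
k=wk([.5481,.3544,.2094],89.19); Z=lambda a,b,z:onz(k,120+a/2.5,90+b/2.5,z)[:2]
for z in(.05,.053,.056):
    t0,t1=Z(222,240,.05),Z(494,243,.05); P=(Z(401,85,z)+Z(401,28,z))/2
    u=(t1-t0)/np.linalg.norm(t1-t0); print(z,"ticks",t0,t1,"len",np.linalg.norm(t1-t0),"yaw",np.degrees(np.arctan2(u[1],u[0])),"ptr",P,"rel tick0",(P-t0)@u, "rel fader0", (P-np.array([.4787,.4068]))@u)
print("fader top now",[Z(*q,.105) for q in[(150,125),(207,122),(155,180),(205,178)]])
print("slot",Z(186,60,.05),Z(531,66,.05),"main slot right",Z(531,160,.053))
st=monitor.state(); stat(); go([.479,.4065,.20],89)
```

```text
0.05 ticks [0.4776 0.368 ] [0.5779 0.3654] len 0.1003699173936979 yaw -1.459862870620006 ptr [0.5448 0.4319] rel tick0 0.06551557836752801 rel fader0 0.06539860554686355
0.053 ticks [0.4776 0.368 ] [0.5779 0.3654] len 0.1003699173936979 yaw -1.459862870620006 ptr [0.5448 0.4319] rel tick0 0.06554867589831548 rel fader0 0.06543170307765099
0.056 ticks [0.4776 0.368 ] [0.5779 0.3654] len 0.1003699173936979 yaw -1.459862870620006 ptr [0.5448 0.432 ] rel tick0 0.06558177342910292 rel fader0 0.06546480060843844
fader top now [array([0.4724, 0.4148]), array([0.489 , 0.4154]), array([0.4721, 0.3989]), array([0.487 , 0.3993])]
slot [0.4703 0.4318] [0.5898 0.4282] main slot right [0.5903 0.3961]
t 46.03 grasp [0.5482 0.3544 0.2094] yaw 89.09 open 0.0606 F [ 1.014  -0.4949  1.0336] gf 0.0 j7 -0.8946058833573208
go [0.479, 0.4065, 0.2] 89 d [51.1, -69.9, 9.4] rot [0.001, -0.0, 0.002]
```

>>> apply_moves(
  series=[
    {"grip": 0.7,"delta_pos": [51,-70,0],"rot": [0,0,0]},
    {"grip": 0.7,"delta_pos": [51,-70,0],"rot": [0,0,0]},
    {"grip": 0.7,"delta_pos": [51,-70,0],"rot": [0,0,0]},
    {"grip": 0.7,"delta_pos": [51,-70,35],"rot": [0,0,0]},
    {"grip": 0.7,"delta_pos": [51,-70,70],"rot": [0,0,0]},
    {"grip": 0.7,"delta_pos": [51,-70,70],"rot": [0,0,0]},
    {"grip": 0.7,"delta_pos": [51,-70,70],"rot": [0,0,0]},
    {"grip": 0.7,"delta_pos": [51,-70,70],"rot": [0,0,0]},
  ],
)

```text
time: 46.7
position: [0.4793, 0.407, 0.3053]
eef_rot: [[0.017, 1.0, 0.002], [1.0, -0.017, 0.002], [0.002, 0.002, -1.0]]
force: [0.4, 0.9, 0.1]
opening: 0.0606
grasp_force: 0.0
```

Run:
```python
from h import *
stat(); go([.479,.4065,.098],88.6)
```

```text
t 46.7 grasp [0.4796 0.4073 0.1413] yaw 89.04 open 0.0606 F [0.3531 0.9318 0.0893] gf 0.0 j7 -1.0579600745856075
go [0.479, 0.4065, 0.098] 88.6 d [-0.6, -0.4, 43.3] rot [0.002, -0.002, 0.008]
```

>>> apply_moves(
  series=[
    {"grip": 0.7,"delta_pos": [-0.5,0,30],"rot": [0,0,0.008]},
    {"grip": 0.7,"delta_pos": [-0.5,0,43],"rot": [0,0,0.008]},
    {"grip": 0.7,"delta_pos": [-0.5,0,43],"rot": [0,0,0.008]},
    {"grip": 0,"delta_pos": [-0.5,0,43],"rot": [0,0,0.008]},
    {"grip": 0,"delta_pos": [-0.5,0,43],"rot": [0,0,0.008]},
    {"grip": 0,"delta_pos": [-0.5,0,43],"rot": [0,0,0.008]},
    {"grip": 0,"delta_pos": [-0.5,0,43],"rot": [0,0,0.008]},
    {"grip": 0,"delta_pos": [-0.5,0,43],"rot": [0,0,0.008]},
  ],
)

```text
time: 47.37
position: [0.4791, 0.4063, 0.2612]
eef_rot: [[0.025, 1.0, 0.002], [1.0, -0.025, 0.001], [0.001, 0.002, -1.0]]
force: [0.4, -0.2, -0.1]
opening: 0.0355
grasp_force: 0.0
```

>>> apply_moves(
  series=[
    {"grip": 0,"delta_pos": [0,0,0],"rot": [0,0,0]},
    {"grip": 0,"delta_pos": [0,0,0],"rot": [0,0,0]},
    {"grip": 0,"delta_pos": [0,0,0],"rot": [0,0,0]},
    {"grip": 0,"delta_pos": [0,0,0],"rot": [0,0,0]},
  ],
)

```text
time: 47.7
position: [0.4796, 0.4061, 0.2607]
eef_rot: [[0.026, 1.0, 0.002], [1.0, -0.026, 0.001], [0.001, 0.002, -1.0]]
force: [4.9, 1.1, -0.3]
opening: 0.0199
grasp_force: 30.0
```

Run:
```python
from h import *
stat()
```

```text
t 47.7 grasp [0.48   0.4062 0.0967] yaw 88.52 open 0.0199 F [ 4.8987  1.0911 -0.2514] gf 29.99942170456052 j7 -1.0882940903055578
```

>>> apply_moves(
  series=[
    {"grip": 0,"delta_pos": [0,12,0],"rot": [0,0,0]},
    {"grip": 0,"delta_pos": [0,24,0],"rot": [0,0,0]},
    {"grip": 0,"delta_pos": [0,36,0],"rot": [0,0,0]},
    {"grip": 0,"delta_pos": [0,48,0],"rot": [0,0,0]},
    {"grip": 0,"delta_pos": [0,58,0],"rot": [0,0,0]},
    {"grip": 0,"delta_pos": [0,64,0],"rot": [0,0,0]},
    {"grip": 0,"delta_pos": [0,66,0],"rot": [0,0,0]},
    {"grip": 0,"delta_pos": [0,66,0],"rot": [0,0,0]},
  ],
)

```text
time: 48.37
position: [0.5458, 0.404, 0.2607]
eef_rot: [[0.026, 1.0, 0.001], [1.0, -0.026, -0.0], [-0.0, 0.001, -1.0]]
force: [2.0, -2.6, 4.2]
opening: 0.0199
grasp_force: 30.0
```

Run:
```python
from h import *
stat()
```

```text
t 48.37 grasp [0.546  0.4039 0.0967] yaw 88.49 open 0.0199 F [ 2.0215 -2.6304  4.1732] gf 30.00050829257816 j7 -1.0138718105057865
```

Moved 66 mm. Release, rise, then check from the earlier viewpoint.

>>> apply_moves(
  series=[
    {"grip": 0.7,"delta_pos": [0,0,0],"rot": [0,0,0]},
    {"grip": 0.7,"delta_pos": [0,0,0],"rot": [0,0,0]},
    {"grip": 0.7,"delta_pos": [0,0,0],"rot": [0,0,0]},
    {"grip": 0.7,"delta_pos": [0,0,0],"rot": [0,0,0]},
    {"grip": 0.7,"delta_pos": [0,0,0],"rot": [0,0,0]},
    {"grip": 0.7,"delta_pos": [0,0,-40],"rot": [0,0,0]},
    {"grip": 0.7,"delta_pos": [0,0,-80],"rot": [0,0,0]},
    {"grip": 0.7,"delta_pos": [0,0,-112],"rot": [0,0,0]},
  ],
)

```text
time: 49.03
position: [0.5446, 0.4047, 0.375]
eef_rot: [[0.025, 1.0, 0.001], [1.0, -0.025, 0.001], [0.001, 0.001, -1.0]]
force: [0.8, 0.7, 0.9]
opening: 0.0591
grasp_force: 0.0
```

>>> apply_moves(
  series=[
    {"grip": 0.7,"delta_pos": [-52,0,0],"rot": [0,0,0]},
    {"grip": 0.7,"delta_pos": [-52,0,0],"rot": [0,0,0]},
    {"grip": 0.7,"delta_pos": [-52,0,0],"rot": [0,0,0]},
    {"grip": 0.7,"delta_pos": [-52,0,0],"rot": [0,0,0]},
    {"grip": 0.7,"delta_pos": [-52,0,0],"rot": [0,0,0]},
  ],
)

```text
time: 49.45
position: [0.5431, 0.3531, 0.3723]
eef_rot: [[0.024, 1.0, 0.0], [1.0, -0.024, 0.001], [0.001, 0.0, -1.0]]
force: [0.7, 0.5, 0.2]
opening: 0.0611
grasp_force: 0.0
```

Run:
```python
from h import *
stat(); im,k=shot("wrist","f2.png"); bubbles()
g=im.max(2).astype(int)
u,v=proj(k,[.546,.404,.105]); print("pred fader top",u,v)
b=(g<62).astype(np.uint8)[int(v)-30:int(v)+35,int(u)-40:int(u)+40]
for r in range(0,65,4):
    q=np.where(b[r])[0]; print(r+int(v)-30,(q[0]+int(u)-40,q[-1]+int(u)-40,len(q)) if len(q) else None,end=" ")
p=proj(k,[.5448,.432,.056]); print("\nptr pred",p)
for r in range(int(p[1])-12,int(p[1])+14,3): q=np.where(g[r,int(p[0])-15:int(p[0])+16]>180)[0]; print(r,(q[0]+int(p[0])-15,q[-1]+int(p[0])-15) if len(q) else None,end=" ")
```

```text
t 49.45 grasp [0.5432 0.3533 0.2083] yaw 88.61 open 0.0611 F [0.7345 0.4501 0.1917] gf 0.0 j7 -0.9047137778024635
top x centroid 0.499 
top y centroid 0.51 
scene x centroid 0.392 
scene y centroid 0.5 
pred fader top 287.8581147514965 152.18375396632285
122 None 126 None 130 None 134 None 138 (np.int64(277), np.int64(296), 20) 142 (np.int64(275), np.int64(298), 24) 146 (np.int64(274), np.int64(299), 12) 150 (np.int64(247), np.int64(326), 69) 154 (np.int64(247), np.int64(326), 73) 158 (np.int64(274), np.int64(299), 26) 162 (np.int64(274), np.int64(299), 26) 166 (np.int64(274), np.int64(299), 26) 170 (np.int64(274), np.int64(299), 26) 174 (np.int64(275), np.int64(298), 24) 178 None 182 None 186 None 
ptr pred [285.1231 111.3021]
99 (np.int64(282), np.int64(288)) 102 (np.int64(282), np.int64(288)) 105 (np.int64(282), np.int64(288)) 108 (np.int64(282), np.int64(288)) 111 (np.int64(282), np.int64(288)) 114 (np.int64(282), np.int64(288)) 117 (np.int64(282), np.int64(288)) 120 (np.int64(282), np.int64(288)) 123 None
```

Fader and pointer line up to within about 1 mm, and the bubbles are centred. One last check that both meters are still in their bays and none remain on the bench, then I'll hand in.

Run:
```python
from h import *
im,k=shot("scene","s4.png"); g=im.max(2)
b=(g<50).astype(np.uint8)
for m in([.577,-.012],[.589,.099]):
    u,v=proj(k,[*m,.098]).astype(int); N,l,s,c=cv2.connectedComponentsWithStats((g[v-14:v+15,u-16:u+17]>110).astype(np.uint8))
    print(m,[(s[i].tolist(),onz(k,*(c[i]+[u-16,v-14]),.098)) for i in range(1,N) if 40<s[i][4]<300])
for m in([.573,-.207],[.435,-.182]):
    u,v=proj(k,[*m,.03]).astype(int); print("bench dark px",(g[v-25:v+25,u-25:u+25]<35).sum())
```

```text
[0.577, -0.012] []
[0.589, 0.099] []
bench dark px 0
bench dark px 0
```

Run:
```python
from h import *
for n in("scene","top"):
    im,k=shot(n); g=im.max(2)
    for m in([.577,-.012],[.589,.099]):
        u,v=proj(k,[*m,.098]).astype(int); w=g[v-14:v+15,u-16:u+17]
        d=(w<60); ys,xs=np.where(d); print(n,m,"dark px",d.sum(),"centre val",w[14,16],"dark bbox",(xs.min()-16,xs.max()-16,ys.min()-14,ys.max()-14) if d.any() else None)
        N,l,s,c=cv2.connectedComponentsWithStats((w>75).astype(np.uint8)); print([(s[i].tolist(),np.round(onz(k,*(c[i]+[u-16,v-14]),.098),4)) for i in range(1,N) if s[i][4]>20])
```

```text
scene [0.577, -0.012] dark px 162 centre val 37 dark bbox (np.int64(-8), np.int64(8), np.int64(-4), np.int64(14))
[([0, 0, 33, 29, 786], array([ 0.5693, -0.0109,  0.098 ]))]
scene [0.589, 0.099] dark px 180 centre val 141 dark bbox (np.int64(-9), np.int64(8), np.int64(-5), np.int64(14))
[([0, 0, 33, 29, 762], array([0.5819, 0.1002, 0.098 ]))]
top [0.577, -0.012] dark px 46 centre val 148 dark bbox (np.int64(-6), np.int64(8), np.int64(-9), np.int64(11))
[([0, 0, 33, 29, 876], array([ 0.5784, -0.0094,  0.098 ]))]
top [0.589, 0.099] dark px 85 centre val 144 dark bbox (np.int64(-7), np.int64(9), np.int64(-9), np.int64(11))
[([0, 0, 33, 29, 844], array([0.5917, 0.1012, 0.098 ]))]
```

Dark blocks of the right size sit at both bay positions in both views, and nothing is left on the bench. Handing in.

```bash
python3 -c "
from bench import order; print(order.finish_job())"
```

```text
the job is handed in; nothing more can be done
None
```

The job is done and handed in at about 50 s: the fader was brought down, the lock released, the table levelled (bubbles within about 0.7 mm of mid-vial), both meters set upright in bays 0 and 2, and the fader raised to within about 1 mm of the set pointer.

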